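Clear the offcuts and set the straightedge under the drain

ROBOT

A 6-joint arm with a two-finger parallel gripper is mounted at the origin on the work surface. World frame = base frame: x ahead of the robot, y to its left, z up, the work surface at z = 0. Lengths are in m, angles in rad, forces in N, time in s.
With the tool pointing down it reaches from about 0.375 to 0.9 m from the base axis. Payload 3.1 kg.
Tool frame: the origin (TCP) lies on the centre line of the jaws, within the pads' length; the fingertips stand 19 mm ahead of it and the grasp point (between the pads) is the TCP; z points along the fingers, y is the line along which they close (so a half turn about z gives the same grasp; the last joint's range is limited). The gripper opens to 85 mm and grips with 20 to 120 N. Pads are 22 mm wide; open, the fingers measure 114 mm over their backs; the gripper's body (76 mm by 85 mm) begins 54 mm behind the grasp point. The pads swing forward as they close: fully open they stand 13 mm farther back than shut.
Start: joints at [-0.178, 0.527, 1.433, -0, 1.181, -0.178], TCP at [0.625, 0, 0.227] pointing down, gripper open.
Joint ranges: [-3.08, 3.08], [-0.75, 2.2], [0.22, 2.44], [-1.43, 4.57], [0, 2.65], [-2.85, 2.85]. Speed limits (rad/s): [2.79, 2.79, 3.14, 3.14, 3.14, 3.14].

INTERFACE

Orientations are given as a unit quaternion [x, y, z, w].
In Python, from station import manip, cams, sign_off gives the robot as it stands.
- The arm moves only by the tool carry_out, never from a script. Its argument "targets" is a list that holds one entry, the list of rows, each a list of 7 numbers: the shift along the tool's x, y, z in cm, then the turn, a rotation vector about the tool's x, y, z in degrees, then the finger opening in cm, from 0 to 8.54. A call has 1 to 12 rows; each row is the pose to reach, as a shift and turn from the pose commanded when the call began, along the tool's axes at that moment; what a row does not reach only later rows make up. A row lasts 1/12 s, in which the tool goes at most 41.7 mm and 7.16 degrees, less where a joint would pass 70% of its speed; a pose out of reach is approached as far as the arm can. A call with a gripper value outside its range is refused whole. The fingers move at their own pace and stop on an object; "force" is the grip in N (left out, the last holds). Time passes only in rows, so rows that repeat a pose let the fingers close. It gives the time, the measured TCP pose, the force, the opening and the grip force at its end, in the units of the state.
- manip.sense(): the state, without advancing time (a new reading comes with each control period).
- cams.snapshot(name): name is "scene" or "side" or "wrist"; returns the picture (400x640x3 uint8, red, green, blue); there is no depth.
- cams.camera_info(name): a dict with "K" (3x3 intrinsics, pixels), "k1" (the pictures are not rectified: a ray, as slopes to the right and down, at radius r is drawn at 1 + k1 r^2 times it, then the intrinsics apply), "T" (4x4, takes a point from camera to world coordinates). Camera axes: x right, y down, z forward; pixel columns grow to the right and rows downward; lengths in m; the calibration is good to about 2 mm. A picture is of the moment at which its call begins: read the wrist's pose just before it. camera_info takes no time and is no camera call; for the wrist camera it gives the pose at the moment of the call.
- sign_off(): hands the job in; it is judged then, once.
The state is a dict: "t": time; "q": joint angles; "qd": joint speeds; "tau": joint torques, N m; "tcp_pos": TCP position; "tool_rot": TCP orientation; "force": force on the tool from outside, world axes, zero at the start; "ft_torque": the same for the moment, N m; "finger_gap": opening from 0.0 (shut) to 1.0 (fully open); "gripper_force": force on a finger pad.
Only numpy, scipy, OpenCV 4.12 (cv2) and the standard library are available. Lean on these libraries where they do the work, as an engineer would, in place of code of your own. Each camera call takes 0.05 s, during which the arm holds its last target. There are 200 camera calls.

TASK

Clear the two offcuts (the notched wood block and the short square black tube) from in front of the batten, under the grey drain pipe, and put them into the empty grey tub. Then lay the aluminium straightedge on the plywood panel, flat and flush against the batten's side that faces away from the robot, about midway along it: slide it home gently, because the batten is only tacked down. Do not knock the drain pipe, and leave the tape measure and the pipe coupling on the panel where they stand.

Things in the scene. Friction and masses are not known exactly. Their poses are not given: they have to be found in the camera images.
- panel: Fixed plywood floor panel, 300 (x) by 380 (y) by 18 mm, lying on the table; origin: centre of its underside. Its +x points roughly towards the robot (yaw about 180 degrees). See batten; above it runs the drain pipe.
- batten: Fixed wooden batten, 30 (x) by 300 (y) by 30 mm, tacked on the panel; origin and axes: the panel's. It spans panel x = 70 to 100 mm, y = -150 to +150 mm, z = 18 to 48 mm; its open side, facing away from the robot, is at panel x = +70 mm.
- batten_face (a point): Point at the foot of the batten's side facing away from the robot, mid-length, on the panel's top surface (18 mm above the table). Axes as the panel's: x into the batten, y along it, z up.
- drain: Fixed grey drain pipe, 60 mm diameter, along the panel's y over panel x = +50 mm, underside 165 mm above the table, y = -210 to +210 mm (72 mm collar from y = -225 to -180), on 12 mm steel posts at y = -165 and +165 mm. Origin and axes: the panel's. No room for a vertical gripper before the batten: lean the tool 30 to 45 degrees, its body out away from the robot.
- lap_offcut: Loose pale wood offcut with a half-lap notch: 70 (x) by 45 (y) mm, 22 mm high over its whole length and 42 mm high for x from -35 to +5 mm; origin: centre of its underside. Starts on the panel in front of the batten, x roughly square to the batten, pointing to or from it.
- tube_offcut: Loose offcut of square black plastic tube, 70 (x, the open direction) by 50 (y) by 50 mm high, 4 mm walls; origin: centre of its underside. Starts on the panel in front of the batten, x roughly square to the batten, pointing to or from it.
- straightedge: Loose aluminium straightedge bar, 180 (x) by 26 (y) by 20 mm high, 0.2 kg; origin: centre of its underside; x along its length. Starts flat on the table to one side of the panel.
- edge_mid (a point): Centre of the straightedge bar's volume (10 mm above its underside), axes as the bar's.
- crate: Fixed empty grey plastic tub (the scrap crate), 220 (x) by 180 (y) by 110 mm high outside, 6 mm walls, open on top; origin: centre of its underside. Stands on the table to the other side of the panel.
- crate_in (a point): Centre of the tub's inner floor, axes as the tub's.
- tape: Bystander: tape measure standing on the panel near its (panel) +y corner on the side away from the robot, 70 by 36 by 62 mm high; origin: centre of its underside.
- coupling: Bystander: black pipe coupling ring standing on the panel near its (panel) -y corner on the side away from the robot, 66 mm diameter, 50 mm high; origin: centre of its underside.

How it is judged:
By the outcome, as a careful person would: the job done as asked, in the order asked, and still so for the second after the job is handed in, with the robot touching nothing.
It also fails if it takes over 72 s, if anything falls off the work surface, if the arm or the gripper's body presses on something with over 40 N, if the wrist force passes 120 N, or if a joint passes its speed limit or range.

## Working session

There is one attempt and no reset: what is moved stays moved. The work goes in short steps, Python scripts to look and compute and a tool call to move; the robot and the scene stay as the last step left them, time stands still between calls to the robot, and variables do not carry over. Pictures are saved under pics/ and viewed, at most 10 in all, crops included, and the job is handed in when it is done.

Besides the shell and the picture viewer there is one more tool, called after "Emit:" in YAML: its name, and indented under it one key for each argument. carry_out: Moves the arm, as the interface text tells. Its arguments: {"type":"object","properties":{"targets":{"type":"array"},"force":{"type":"number"}},"required":["targets"]}

```bash
mkdir -p pics; ls
cat > h.py <<'E'
import numpy as np, cv2
from scipy.spatial.transform import Rotation as R
from station import manip, cams, sign_off
def snap(n,f):
    im=cams.snapshot(n); cv2.imwrite('pics/'+f,im[:,:,::-1]); return im
def ray(ci,u,v):
    K=np.array(ci['K']);T=np.array(ci['T'])
    p=cv2.undistortPoints(np.array([[[u,v]]],float),K,np.array([ci['k1'],0,0,0.]))[0,0]
    return T[:3,3],T[:3,:3]@np.array([p[0],p[1],1])
def onz(ci,u,v,z):
    o,d=ray(ci,u,v); return o+d*(z-o[2])/d[2]
def proj(ci,P):
    T=np.array(ci['T']);p=(np.asarray(P,float)-T[:3,3])@T[:3,:3];s=p[...,:2]/p[...,2:]
    s=s*(1+ci['k1']*(s**2).sum(-1,keepdims=True));K=np.array(ci['K']);return s*[K[0,0],K[1,1]]+K[:2,2]
E
python3 - <<'E'
from h import *
np.set_printoptions(precision=4,suppress=True)
for n in ('scene','side'):
    snap(n,n+'0.png'); c=cams.camera_info(n); print(n,np.array(c['K']).tolist(),c['k1'],'\n',np.array(c['T']))
print(manip.sense())
E
```

```text
pics
scene [[379.84352942641596, 0.0, 318.18518630085407], [0.0, 379.84352942641596, 200.60610580807204], [0.0, 0.0, 1.0]] -0.07666006363230299 
 [[-0.4244  0.694  -0.5816  1.1739]
 [ 0.9053  0.3361 -0.2596  0.2426]
 [ 0.0154 -0.6367 -0.7709  0.8286]
 [ 0.      0.      0.      1.    ]]
side [[496.63365462792643, 0.0, 325.0448996408187], [0.0, 496.63365462792643, 199.61128830270758], [0.0, 0.0, 1.0]] -0.046121507017206756 
 [[ 0.8722  0.3403 -0.3513  1.0855]
 [ 0.4887 -0.6365  0.5967 -0.8119]
 [-0.0206 -0.6921 -0.7215  1.0462]
 [ 0.      0.      0.      1.    ]]
{'t': 0.1, 'q': array([-0.1785,  0.5284,  1.4337,  0.    ,  1.1814, -0.1785]), 'qd': array([ 0.0012, -0.0015, -0.0029, -0.0009, -0.0014, -0.0004]), 'tau': array([  0.0004, -44.3302, -17.8587,  -0.0002,   0.0039,   0.    ]), 'tcp_pos': array([0.6244, 0.0002, 0.2256]), 'tool_rot': array([ 0.7071,  0.7071, -0.0005, -0.0008]), 'force': array([0.4159, 0.558 , 0.5672]), 'ft_torque': array([0.0277, 0.0132, 0.0248]), 'gripper_force': 0.0, 'finger_gap': 0.9969246920888444}
```

View pics/scene0.png

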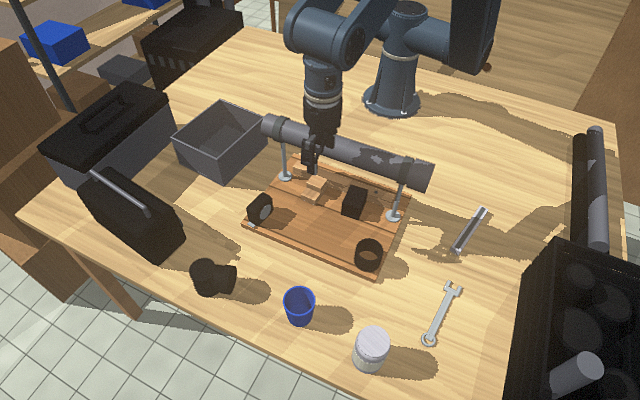

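View pics/side0.png

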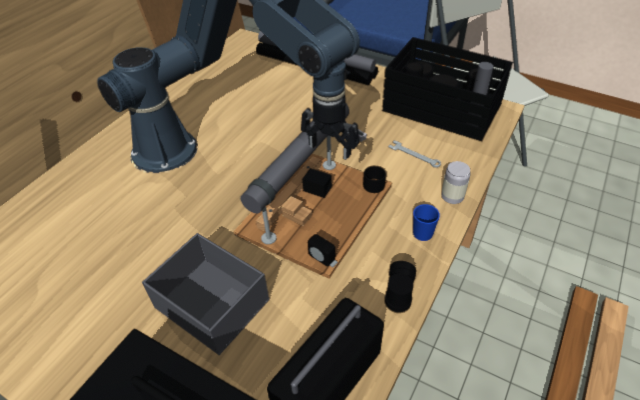

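The scene view shows the tub at about (222,140), the pipe from (270,125) to (430,180), the pale offcut at (315,187), the black tube at (354,200), and the bar at (468,230). I'll zoom in on both views.

Run:
```python
import cv2
a=cv2.imread('pics/scene0.png')[130:290,235:435];cv2.imwrite('pics/c1.png',cv2.resize(a,None,fx=3.75,fy=3.75,interpolation=cv2.INTER_CUBIC))
a=cv2.imread('pics/side0.png')[145:280,230:400];cv2.imwrite('pics/c2.png',cv2.resize(a,None,fx=4.4,fy=4.4,interpolation=cv2.INTER_CUBIC))
```

```text
(no output)
```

View pics/c1.png

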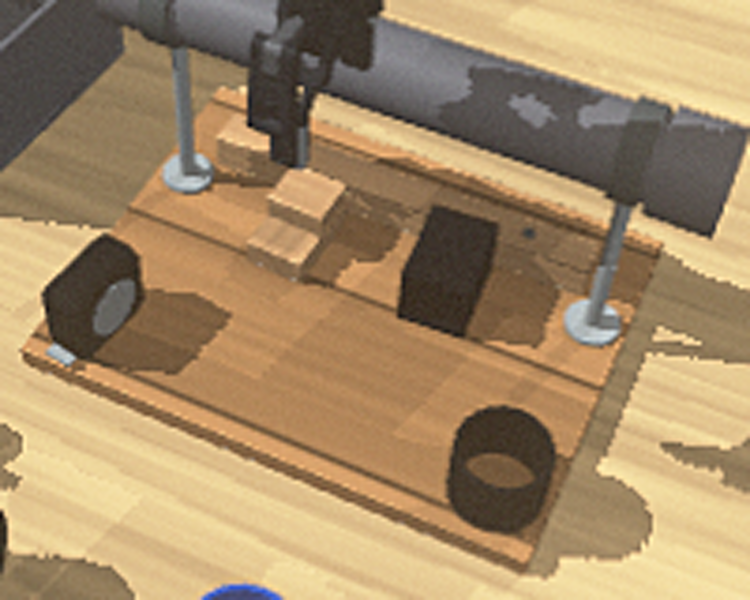

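View pics/c2.png

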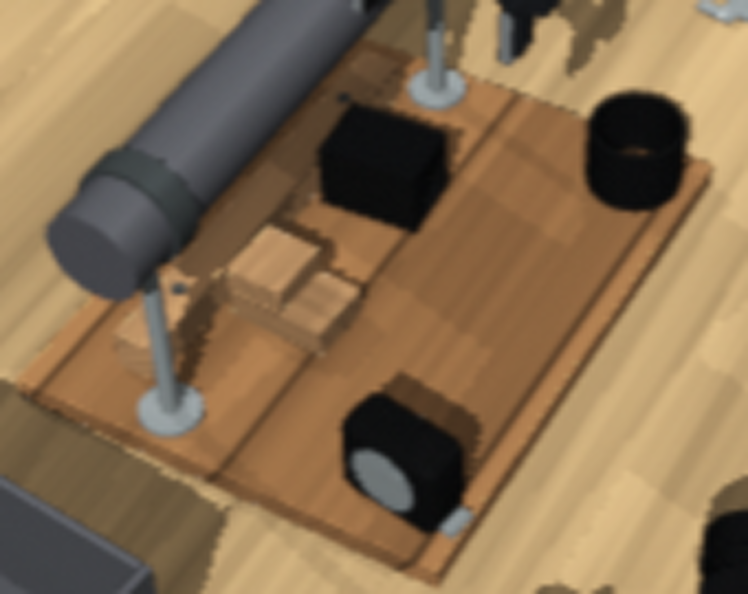

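The crops show all the panel corners, the lap block with its tall end against the batten and its low end facing away from the robot, and the tube's silhouette corners. I'll turn these into positions.

Run:
```python
from h import *
np.set_printoptions(precision=4,suppress=True)
S=cams.camera_info('scene');D=cams.camera_info('side')
c1=lambda p,z:onz(S,235+(p[0]+.5)/3.75-.5,130+(p[1]+.5)/3.75-.5,z)[:2]
c2=lambda p,z:onz(D,230+(p[0]+.5)/4.4-.5,145+(p[1]+.5)/4.4-.5,z)[:2]
def quad(n,f,ps,z):
    P=np.array([f(p,z) for p in ps]);print(n,P.tolist() and P.round(4).tolist(),'c',P.mean(0),'L',np.linalg.norm(np.roll(P,-1,0)-P,axis=1).round(3))
quad('panelS',c1,[(27,345),(530,552),(660,240),(222,90)],.018)
quad('panelD',c2,[(435,570),(710,165),(370,42),(20,385)],.018)
quad('lapS',c1,[(283,168),(345,185),(310,230),(268,205)],.06)
quad('lapD',c2,[(270,225),(322,250),(275,305),(225,275)],.06)
quad('tubeS',c1,[(435,207),(497,222)],.068)
quad('tubeSbot',c1,[(465,335),(398,318)],.018)
quad('tubeD',c2,[(360,105),(448,135),(320,150)],.068)
quad('tubeDbot',c2,[(412,230)],.018)
sc=lambda p,z:onz(S,*p,z)[:2]; sd=lambda p,z:onz(D,*p,z)[:2]
quad('crateS',sc,[(223,100),(268,128),(222,184),(174,148)],.11)
quad('crateD',sd,[(198,236),(268,285),(218,333),(145,283)],.11)
im=cv2.imread('pics/scene0.png');h=cv2.cvtColor(im,cv2.COLOR_BGR2HSV)
m=((h[...,1]<70)&(h[...,2]>70)).astype(np.uint8);m[:195]=0;m[265:]=0;m[:,:440]=0;m[:,500:]=0
n,l,st,ce=cv2.connectedComponentsWithStats(m)
for i in range(1,n):
    if st[i,4]>60:
        c=max(cv2.findContours((l==i).astype(np.uint8),0,2)[0],key=cv2.contourArea);print(st[i],cv2.minAreaRect(c),cv2.boxPoints(cv2.minAreaRect(c)).tolist())
a=im[195:265,430:510];cv2.imwrite('pics/c3.png',cv2.resize(a,None,fx=7,fy=7,interpolation=cv2.INTER_CUBIC))
```

```text
panelS [[0.7158, -0.1815], [0.7161, 0.1943], [0.4247, 0.1949], [0.425, -0.1777]] c [0.5704 0.0075] L [0.376 0.291 0.373 0.291]
panelD [[0.7192, -0.1838], [0.722, 0.1931], [0.4564, 0.1946], [0.4268, -0.1849]] c [0.5811 0.0048] L [0.377 0.266 0.381 0.292]
lapS [[0.5183, -0.0765], [0.5139, -0.0281], [0.5647, -0.0326], [0.5563, -0.0702]] c [ 0.5383 -0.0518] L [0.049 0.051 0.039 0.038]
lapD [[0.5145, -0.028], [0.5548, -0.0312], [0.5534, -0.0845], [0.5128, -0.0779]] c [ 0.5339 -0.0554] L [0.04  0.053 0.041 0.05 ]
tubeS [[0.512, 0.0418], [0.5059, 0.0871]] c [0.509  0.0645] L [0.046 0.046]
tubeSbot [[0.5729, 0.0939], [0.5796, 0.0449]] c [0.5762 0.0694] L [0.049 0.049]
tubeD [[0.513, 0.0878], [0.5782, 0.0898], [0.5118, 0.0385]] c [0.5343 0.0721] L [0.065 0.084 0.049]
tubeDbot [[0.5749, 0.0455]] c [0.5749 0.0455] L [0.]
crateS [[0.3894, -0.4455], [0.4468, -0.2479], [0.6889, -0.2431], [0.6348, -0.4419]] c [ 0.54   -0.3446] L [0.206 0.242 0.206 0.245]
crateD [[0.4141, -0.2939], [0.6466, -0.3309], [0.6211, -0.4817], [0.3957, -0.4621]] c [ 0.5194 -0.3921] L [0.235 0.153 0.226 0.169]
[450 205  39  51 597] ((468.655029296875, 229.58734130859375), (10.904948234558105, 55.795509338378906), 34.159690856933594) [[448.4786071777344, 249.61048889160156], [479.8078918457031, 203.44105529785156], [488.8314514160156, 209.56419372558594], [457.5021667480469, 255.73362731933594]]
```

View pics/c3.png

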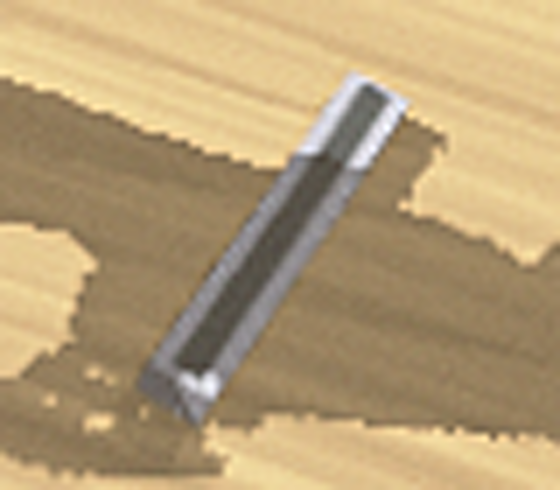

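```bash
cat >> h.py <<'E'
def Rt(yaw,lean):
    s,c=np.sin(np.radians(lean)),np.cos(np.radians(lean))
    return R.from_euler('z',yaw,degrees=True).as_matrix()@np.array([[c,0,-s],[0,-1,0],[-s,0,-c]])
def mv(*ts):  # each (x,y,z,yaw,lean): row from present pose
    s=manip.sense();R0=R.from_quat(s['tool_rot']).as_matrix();p=s['tcp_pos']
    print('t',round(s['t'],2),'p',p.round(4),'f',s['force'].round(1),'gap',round(s['finger_gap']*85.4,1),'q',s['q'].round(2))
    for x,y,z,yaw,lean in ts:
        d=R0.T@(np.array([x,y,z])-p)*100;r=np.degrees(R.from_matrix(R0.T@Rt(yaw,lean)).as_rotvec())
        print((x,y,z,yaw,lean),'->',d.round(2),r.round(1))
E
python3 - <<'E'
from h import *
np.set_printoptions(precision=4,suppress=True)
S=cams.camera_info('scene')
c3=lambda p,z:onz(S,430+(p[0]+.5)/7-.5,195+(p[1]+.5)/7-.5,z)[:2]
P=np.array([c3((355,72),.02),c3((408,103),.02),c3((205,422),0),c3((140,385),0),c3((148,365),.02),c3((215,385),.02)])
print('bar',P.tolist())
c1=lambda p,z:onz(S,235+(p[0]+.5)/3.75-.5,130+(p[1]+.5)/3.75-.5,z)[:2]
print('tape top/bot',c1((105,235),.08),c1((80,358),.018),c1((48,320),.018),'coupl top c',c1((502,445),.068))
mv((.68,-.054,.20,-5,38),(.66,-.054,.12,-5,38),(.541,-.0545,.047,-5,38))
E
```

```text
bar [[0.3799964580521107, 0.38535463250708135], [0.3867106023769127, 0.4078079756975681], [0.5549030619384072, 0.3667991160642283], [0.5493468888143865, 0.3409601995945172], [0.5545970282248504, 0.3393367842377588], [0.552553143749899, 0.36383410934188354]]
tape top/bot [ 0.6468 -0.1514] [ 0.7091 -0.142 ] [ 0.6903 -0.1799] coupl top c [0.6806 0.1557]
t 0.1 p [0.6244 0.0002 0.2256] f [0.4 0.6 0.6] gap 85.1 q [-0.18  0.53  1.43  0.    1.18 -0.18]
(0.68, -0.054, 0.2, -5, 38) -> [-5.42  5.57  2.55] [ 31.3 -28.7  91.2]
(0.66, -0.054, 0.12, -5, 38) -> [-5.42  3.58 10.55] [ 31.3 -28.7  91.2]
(0.541, -0.0545, 0.047, -5, 38) -> [-5.47 -8.3  17.88] [ 31.3 -28.7  91.2]
```

Emit:
carry_out:
  targets:
    - [[-5.4,5.6,1,31.3,-28.7,91.2,8.5],[-5.4,5.6,1,31.3,-28.7,91.2,8.5],[-5.4,5.6,1,31.3,-28.7,91.2,8.5],[-5.4,5.6,1,31.3,-28.7,91.2,8.5],[-5.4,5.6,1,31.3,-28.7,91.2,8.5],[-5.4,5.6,1,31.3,-28.7,91.2,8.5],[-5.4,5.6,1,31.3,-28.7,91.2,8.5],[-5.4,5.6,1,31.3,-28.7,91.2,8.5],[-5.4,5.6,1,31.3,-28.7,91.2,8.5],[-5.4,5.6,1,31.3,-28.7,91.2,8.5],[-5.4,5.6,1,31.3,-28.7,91.2,8.5],[-5.4,5.6,1,31.3,-28.7,91.2,8.5]]

```text
t: 1.1
tcp_pos: [0.6808, -0.0534, 0.2156]
tool_rot: [0.954, 0.078, -0.289, -0.012]
force: [0.4, -0.5, -0.3]
finger_gap: 0.992
gripper_force: 0.0
```

Emit:
carry_out:
  targets:
    - [[0,0,0,0,0,0,8.5],[0,0,0,0,0,0,8.5],[0,0,0,0,0,0,8.5]]

```text
t: 1.35
tcp_pos: [0.6807, -0.0538, 0.2162]
tool_rot: [0.954, 0.082, -0.288, -0.013]
force: [-0.5, 0.2, -0.0]
finger_gap: 0.993
gripper_force: 0.0
```

Run:
```python
from h import *
s=manip.sense();print(Rt(-5,38).round(3),R.from_quat(s['tool_rot']).as_matrix().round(3))
mv((.66,-.054,.20,-5,38),(.66,-.054,.12,-5,38),(.60,-.054,.10,-5,38),(.541,-.0545,.047,-5,38))
```

```text
[[ 0.785 -0.087 -0.613]
 [-0.069 -0.996  0.054]
 [-0.616  0.    -0.788]] [[ 0.821  0.149 -0.551]
 [ 0.163 -0.986 -0.023]
 [-0.547 -0.071 -0.834]]
t 1.35 p [ 0.6807 -0.0538  0.2162] f [-0.5  0.2 -0. ] gap 84.8 q [-0.19  0.92  0.78 -0.14  2.01  1.19]
(0.66, -0.054, 0.2, -5, 38) -> [-0.82 -0.18  2.49] [ 4.6 -4.3 13.4]
(0.66, -0.054, 0.12, -5, 38) -> [3.56 0.39 9.16] [ 4.6 -4.3 13.4]
(0.6, -0.054, 0.1, -5, 38) -> [-0.28 -0.36 14.14] [ 4.6 -4.3 13.4]
(0.541, -0.0545, 0.047, -5, 38) -> [-2.24 -0.81 21.81] [ 4.6 -4.3 13.4]
```

Emit:
carry_out:
  targets:
    - [[-1.3,-0.5,9,4.6,-4.3,13.4,8.5],[-1.3,-0.5,12.5,4.6,-4.3,13.4,8.5],[-1.3,-0.5,12.5,4.6,-4.3,13.4,8.5],[-1.3,-0.5,12.5,4.6,-4.3,13.4,8.5],[-1.3,-0.5,12.5,4.6,-4.3,13.4,8.5],[-1.3,-0.5,12.5,4.6,-4.3,13.4,8.5]]

```text
t: 1.85
tcp_pos: [0.6018, -0.0538, 0.1209]
tool_rot: [0.945, -0.042, -0.324, -0.014]
force: [0.4, -0.7, 0.6]
finger_gap: 0.998
gripper_force: 0.0
```

Run:
```python
from h import *
C=cams.camera_info('wrist');snap('wrist','w1.png');np.save('w1T.npy',C['T'])
mv((.541,-.0545,.047,-5,38))
print(np.array(C['T']).round(3),C['K'][0][0],C['k1'])
```

```text
t 1.9 p [ 0.6031 -0.054   0.1217] f [-0.6  1.   0.8] gap 85.1 q [-0.23  0.93  1.06 -0.09  1.8   1.44]
(0.541, -0.0545, 0.047, -5, 38) -> [-0.33  0.58  9.68] [ 0.  -0.3 -0.1]
[[-0.089 -0.556 -0.827  0.754]
 [-0.996  0.049  0.074 -0.067]
 [-0.     0.83  -0.558  0.188]
 [ 0.     0.     0.     1.   ]] 286.0500326408361 -0.013139235259167653
```

View pics/w1.png

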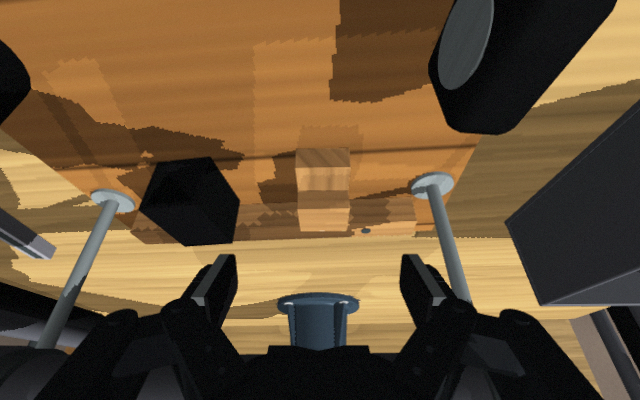

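The wrist view shows the lap block at (323,190), square to the jaws and centred between the fingers (235 and 400). The tube is at (190,200). I'll go in and grip.

Emit:
carry_out:
  targets:
    - [[-0.3,0.4,3.5,0,0,0,8.5],[-0.3,0.4,6.5,0,0,0,8.5],[-0.3,0.4,8.5,0,0,0,8.5],[-0.3,0.4,9.5,0,0,0,8.5],[-0.3,0.4,9.5,0,0,0,3],[-0.3,0.4,9.5,0,0,0,3],[-0.3,0.4,9.5,0,0,0,3],[-0.3,0.4,9.5,0,0,0,3],[-0.3,0.4,9.5,0,0,0,3],[-0.3,0.4,9.5,0,0,0,3],[-0.3,0.4,9.5,0,0,0,3]]
  force: 40

```text
t: 2.82
tcp_pos: [0.5426, -0.053, 0.0483]
tool_rot: [0.946, -0.043, -0.322, -0.014]
force: [4.9, -0.6, 4.8]
finger_gap: 0.502
gripper_force: 40.2
```

Run:
```python
from h import *
mv((.60,-.055,.115,-5,38),(.68,-.08,.20,-5,38),(.66,-.2,.26,-5,10),(.53,-.36,.26,-5,0))
```

```text
t 2.82 p [ 0.5426 -0.053   0.0483] f [ 4.9 -0.6  4.8] gap 42.9 q [-0.25  0.95  1.27 -0.1   1.57  1.45]
(0.6, -0.055, 0.115, -5, 38) -> [ 0.46 -0.31 -8.78] [ 0.  -0.3 -0.2]
(0.68, -0.08, 0.2, -5, 38) -> [  1.76   1.48 -20.52] [ 0.  -0.3 -0.2]
(0.66, -0.2, 0.26, -5, 10) -> [ -2.62  13.63 -24.69] [ 0.  27.7 -0.2]
(0.53, -0.36, 0.26, -5, 0) -> [-11.72  30.72 -17.63] [ 0.1 37.7 -0.2]
```

Emit:
carry_out:
  targets:
    - [[0.4,-0.3,-3.5,0,0,0,3],[0.4,-0.3,-7,0,0,0,3],[0.8,0,-11,0,0,0,3],[1.2,0.5,-15,0,0,0,3],[1.7,1.2,-19,0,0,0,3],[0,4.5,-21.5,0,6,0,3],[-1,8,-22.5,0,13,0,3],[-2,11,-23.5,0,20,0,3],[-2.6,13.6,-24.7,0,27,0,3],[-4.5,17.5,-24.0,0,33,0,3],[-6.5,21,-22.5,0,37.7,0,3],[-8,24.5,-21,0,37.7,0,3]]

```text
t: 3.82
tcp_pos: [0.5814, -0.2998, 0.2639]
tool_rot: [0.999, -0.045, -0.002, 0.001]
force: [0.5, 1.0, -0.7]
finger_gap: 0.505
gripper_force: 40.9
```

Run:
```python
from h import *
C=cams.camera_info('wrist');snap('wrist','w2.png');np.save('w2T.npy',C['T'])
mv((.53,-.36,.26,-5,0))
```

```text
t 3.87 p [ 0.5771 -0.3079  0.2627] f [-2.7 -3.3 -1.4] gap 42.6 q [-0.66  0.54  1.31 -0.01  1.3   1.01]
(0.53, -0.36, 0.26, -5, 0) -> [-4.18  5.64  0.36] [ 0.4  0.6 -0.5]
```

View pics/w2.png

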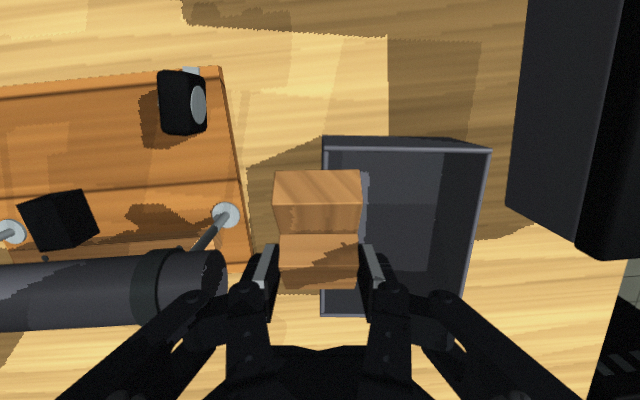

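The wrist view shows the tub's rim corners at about (322,137), (491,151), (458,314) and (321,316). I'll compute its position from these.

Run:
```python
from h import *
C=cams.camera_info('wrist');C=dict(C);C['T']=np.load('w2T.npy')
P=np.array([onz(C,u,v,.11)[:2] for u,v in [(322,148),(491,151),(458,314),(321,316)]]);print(P.round(4).tolist(),P.mean(0),np.linalg.norm(np.roll(P,-1,0)-P,axis=1).round(3))
mv((.53,-.36,.26,-5,0),(.53,-.36,.1,-5,0))
```

```text
[[0.6176, -0.3067], [0.5986, -0.4843], [0.3898, -0.4632], [0.4033, -0.2868]] [ 0.50233616 -0.38524894] [0.179 0.21  0.177 0.215]
t 3.87 p [ 0.5771 -0.3079  0.2627] f [-2.7 -3.3 -1.4] gap 42.6 q [-0.66  0.54  1.31 -0.01  1.3   1.01]
(0.53, -0.36, 0.26, -5, 0) -> [-4.18  5.64  0.36] [ 0.4  0.6 -0.5]
(0.53, -0.36, 0.1, -5, 0) -> [-4.01  5.52 16.36] [ 0.4  0.6 -0.5]
```

Emit:
carry_out:
  targets:
    - [[-2,4,0,0,0,0,3],[-3.5,8,0,0,0,0,3],[-3.5,8,3,0,0,0,3],[-3.5,8,7,0,0,0,3],[-3.5,8,10,0,0,0,3],[-3.5,8,13,0,0,0,3],[-3.5,8,15,0,0,0,3],[-3.5,8,16.5,0,0,0,3],[-3.5,8,17.3,0,0,0,3],[-3.5,8,17.3,0,0,0,3]]

```text
t: 4.7
tcp_pos: [0.5416, -0.3755, 0.0868]
tool_rot: [0.999, -0.045, -0.005, -0.001]
force: [-0.4, 0.7, -0.7]
finger_gap: 0.504
gripper_force: 41.0
```

Emit:
carry_out:
  targets:
    - [[0,0,0,0,0,0,7.5],[0,0,0,0,0,0,7.5],[0,0,0,0,0,0,7.5],[0,0,-3,0,0,0,7.5],[0,0,-7,0,0,0,8.5],[0,0,-11,0,0,0,8.5],[0,0,-15,0,0,0,8.5],[2,-1,-18.5,0,0,0,8.5],[5,-4,-18.5,0,-3,0,8.5],[8,-7,-18.5,0,-8,0,8.5],[10,-11,-18.5,0,-14,0,8.5],[12,-15,-18.5,0,-20,0,8.5]]

```text
t: 5.7
tcp_pos: [0.6738, -0.2437, 0.2771]
tool_rot: [0.983, -0.045, -0.176, -0.006]
force: [0.8, -1.0, -0.7]
finger_gap: 0.995
gripper_force: 0.0
```

Run:
```python
from h import *
mv((.68,-.1,.24,-2,30),(.69,.04,.21,2,38),(.615,.067,.135,4,38))
```

```text
t 5.7 p [ 0.6738 -0.2437  0.2771] f [ 0.8 -1.  -0.7] gap 84.9 q [-0.45  0.8   0.8  -0.13  1.87  1.2 ]
(0.68, -0.1, 0.24, -2, 30) -> [  0.61 -14.38   3.66] [-1.1 -9.7 -3. ]
(0.69, 0.04, 0.21, 2, 38) -> [  1.36 -28.43   6.52] [ -3.3 -17.7  -6.5]
(0.615, 0.067, 0.135, 4, 38) -> [ -3.28 -30.46  16.22] [ -4.3 -17.7  -8.2]
```

Emit:
carry_out:
  targets:
    - [[0.2,-3.5,1,0,-2,0,8.5],[0.3,-7.2,2,-0.5,-5,-1,8.5],[0.5,-10.8,3,-1,-8,-2,8.5],[0.6,-14.4,3.7,-1.5,-10,-3,8.5],[0.9,-18,4.5,-2,-12,-4,8.5],[1.2,-22,5.5,-3,-15,-5,8.5],[1.3,-26,6.5,-3.5,-17.7,-6.5,8.5],[0,-29,9.5,-4.3,-17.7,-8.2,8.5],[-1.7,-30.4,13,-4.3,-17.7,-8.2,8.5],[-3.3,-30.4,16,-4.3,-17.7,-8.2,8.5],[-3.3,-30.4,16,-4.3,-17.7,-8.2,8.5]]

```text
t: 6.62
tcp_pos: [0.6025, 0.0693, 0.1303]
tool_rot: [0.941, 0.036, -0.336, 0.01]
force: [-1.6, 0.4, -1.7]
finger_gap: 0.993
gripper_force: 0.0
```

Run:
```python
from h import *
C=cams.camera_info('wrist');snap('wrist','w3.png');np.save('w3T.npy',C['T'])
mv((.546,.067,.05,4,38))
print(proj(C,[(.511,.041,.068),(.511,.091,.068),(.579,.043,.068),(.579,.093,.068)]).round(0).tolist())
```

```text
t 6.67 p [0.6077 0.0679 0.1325] f [ 0.6 -0.4  0.3] gap 85.4 q [-0.04  0.94  1.03 -0.07  1.85  1.46]
(0.546, 0.067, 0.05, 4, 38) -> [ 0.36 -0.33 10.29] [-0.1  0.7  0.3]
[[341.0, 228.0], [290.0, 226.0], [351.0, 188.0], [286.0, 184.0]]
```

View pics/w3.png

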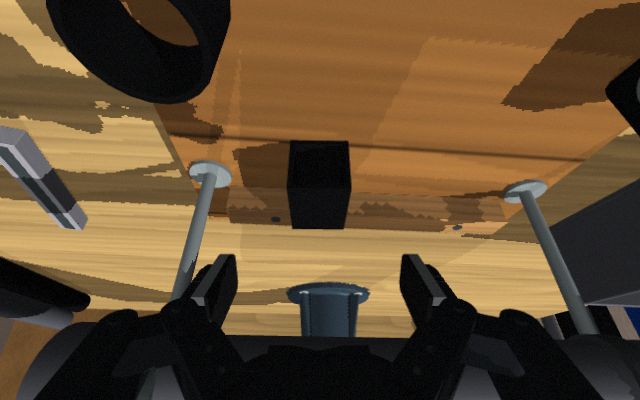

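The tube spans columns 288–351, centred and square between the fingers, and its predicted corners match. I'll go in and grip.

Emit:
carry_out:
  targets:
    - [[0.2,-0.2,3.5,0,0,0,8.5],[0.3,-0.2,7,0,0,0,8.5],[0.3,-0.2,9.2,0,0,0,8.5],[0.3,-0.2,10.1,0,0,0,8.5],[0.3,-0.2,10.1,0,0,0,3.5],[0.3,-0.2,10.1,0,0,0,3.5],[0.3,-0.2,10.1,0,0,0,3.5],[0.3,-0.2,10.1,0,0,0,3.5],[0.3,-0.2,10.1,0,0,0,3.5],[0.3,-0.2,10.1,0,0,0,3.5],[0.3,-0.2,10.1,0,0,0,3.5]]
  force: 35

```text
t: 7.58
tcp_pos: [0.5567, 0.0639, 0.0547]
tool_rot: [0.946, 0.034, -0.323, 0.011]
force: [4.3, 0.4, 6.2]
finger_gap: 0.571
gripper_force: 37.0
```

Run:
```python
from h import *
mv((.62,.067,.14,4,38),(.69,.04,.22,2,38),(.68,-.1,.26,0,30),(.66,-.2,.28,-5,15),(.54,-.34,.28,-5,0))
```

```text
t 7.58 p [0.5567 0.0639 0.0547] f [4.3 0.4 6.2] gap 48.8 q [-0.05  0.96  1.22 -0.07  1.61  1.47]
(0.62, 0.067, 0.14, 4, 38) -> [ -0.2    0.12 -10.62] [-0.  -0.3  0.1]
(0.69, 0.04, 0.22, 2, 38) -> [  0.29   3.3  -21.11] [ 1.2 -0.3  1.7]
(0.68, -0.1, 0.26, 0, 30) -> [ -3.76  17.18 -23.07] [2.2 7.7 3.5]
(0.66, -0.2, 0.28, -5, 15) -> [ -7.14  27.01 -23.02] [ 4.  22.6  8.3]
(0.54, -0.34, 0.28, -5, 0) -> [-17.42  40.12 -15.11] [ 2.9 37.6  8.8]
```

Emit:
carry_out:
  targets:
    - [[0,0,-3.5,0,0,0,3.5],[0,0,-7,0,0,0,3.5],[-0.1,0.1,-10.6,0,0,0,3.5],[0,1,-14,0,0,0,3.5],[0.1,2,-17.5,0.5,0,1,3.5],[0.3,3.3,-21,1.2,0,1.7,3.5],[-0.9,7,-21.7,1.5,2,2,3.5],[-2,11,-22.2,2,5,3,3.5],[-3.8,15,-23,2.2,7.7,3.5,3.5],[-4.6,19,-23,3,12,5,3.5],[-5.8,23,-23,3.5,17,6.5,3.5],[-7.1,27,-23,4,22.6,8.3,3.5]]

```text
t: 8.58
tcp_pos: [0.6593, -0.1994, 0.2766]
tool_rot: [0.99, -0.044, -0.132, -0.006]
force: [0.2, -0.9, -1.1]
finger_gap: 0.572
gripper_force: 36.9
```

Emit:
carry_out:
  targets:
    - [[-3.3,3.6,1,0,7,0,3.5],[-5.5,7,2,0,12,0,3.5],[-8.5,10.5,3,0,15,0,3.5],[-11,14,3,0,15,0,3.5],[-11,14,3,0,15,0,3.5],[-11,14,3,0,15,0,3.5]]

```text
t: 9.08
tcp_pos: [0.5298, -0.3305, 0.2779]
tool_rot: [0.999, -0.047, -0.004, 0.001]
force: [0.3, 0.1, -1.2]
finger_gap: 0.571
gripper_force: 36.9
```

Run:
```python
from h import *
mv((.455,-.385,.26,-5,0),(.455,-.385,.1,-5,0))
```

```text
t 9.08 p [ 0.5298 -0.3305  0.2779] f [ 0.3  0.1 -1.2] gap 48.8 q [-0.73  0.48  1.37 -0.01  1.3   0.93]
(0.455, -0.385, 0.26, -5, 0) -> [-6.92  6.13  1.85] [ 0.1  0.4 -0.4]
(0.455, -0.385, 0.1, -5, 0) -> [-6.8   6.1  17.85] [ 0.1  0.4 -0.4]
```

Emit:
carry_out:
  targets:
    - [[-3,3,1,0,0,0,3.5],[-5.6,5.4,3,0,0,0,3.5],[-5.6,5.4,6.5,0,0,0,3.5],[-5.6,5.4,10,0,0,0,3.5],[-5.6,5.4,13,0,0,0,3.5],[-5.6,5.4,15.5,0,0,0,3.5],[-5.6,5.4,17.3,0,0,0,3.5],[-5.6,5.4,18,0,0,0,3.5],[-5.6,5.4,18,0,0,0,3.5],[-5.6,5.4,18,0,0,0,7.8],[-5.6,5.4,18,0,0,0,7.8],[-5.6,5.4,18,0,0,0,7.8]]

```text
t: 10.08
tcp_pos: [0.4724, -0.3763, 0.0991]
tool_rot: [0.999, -0.044, -0.002, 0.001]
force: [0.3, 0.2, -0.1]
finger_gap: 0.91
gripper_force: 0.0
```

Emit:
carry_out:
  targets:
    - [[0,0,-3,0,0,0,8.5],[0,0,-7,0,0,0,8.5],[0,0,-11,0,0,0,8.5],[0,0,-15,0,0,0,8.5],[0,0,-19,0,0,0,8.5],[0,0,-23,0,0,0,8.5],[3,0,-26,0,0,0,8.5],[6,-2,-27,0,0,0,8.5],[8,-5,-27,0,0,0,8.5],[8,-5,-27,0,0,0,8.5],[8,-5,-27,0,0,0,8.5]]

```text
t: 11.0
tcp_pos: [0.5583, -0.3313, 0.3683]
tool_rot: [0.999, -0.043, -0.003, 0.001]
force: [-0.3, 0.3, -0.7]
finger_gap: 0.996
gripper_force: 0.0
```

Run:
```python
from h import *
a=snap('wrist','w4.png')[60:,:,::-1]; b=snap('side','s4.png')[190:380,120:300,::-1]
cv2.imwrite('pics/m4.png',np.hstack([cv2.resize(a,(400,212)),cv2.resize(b,(201,212))]))
mv((.53,-.2,.36,-15,0),(.47,.2,.36,-15,0),(.468,.374,.22,-14.6,0))
```

```text
t 11.1 p [ 0.5568 -0.3329  0.3673] f [-0.2 -0.7  0.2] gap 85.1 q [-0.71  0.45  1.17 -0.    1.52  0.95]
(0.53, -0.2, 0.36, -15, 0) -> [ -3.83 -13.     0.75] [0.1 0.4 9.9]
(0.47, 0.2, 0.36, -15, 0) -> [-13.34 -52.32   0.79] [0.1 0.4 9.9]
(0.468, 0.374, 0.22, -14.6, 0) -> [-14.97 -69.64  14.79] [0.1 0.4 9.5]
```

View pics/m4.png

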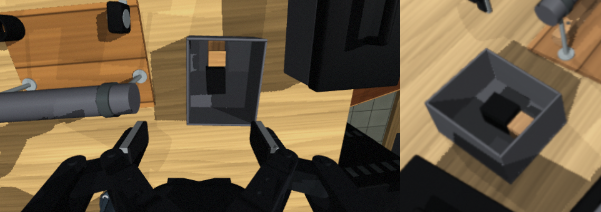

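Both offcuts are in the tub. Next I'll move over to the bar.

Emit:
carry_out:
  targets:
    - [[-0.5,-4,0.7,0,0,1,8.5],[-1.5,-8,0.7,0,0,3,8.5],[-2.5,-12,0.7,0,0,5,8.5],[-3.5,-16,0.7,0,0,7,8.5],[-4.5,-20,0.7,0,0,9.5,8.5],[-5.5,-24,0.7,0,0,9.5,8.5],[-6.5,-28,0.7,0,0,9.5,8.5],[-7.5,-32,0.7,0,0,9.5,8.5],[-8.5,-36,0.7,0,0,9.5,8.5],[-9.5,-40,0.7,0,0,9.5,8.5],[-10.5,-44,0.7,0,0,9.5,8.5],[-11.5,-48,0.7,0,0,9.5,8.5]]

```text
t: 12.1
tcp_pos: [0.4843, 0.1557, 0.3609]
tool_rot: [0.992, -0.128, -0.003, 0.0]
force: [0.7, -0.1, -0.9]
finger_gap: 0.993
gripper_force: 0.0
```

Emit:
carry_out:
  targets:
    - [[-0.5,-4,0,0,0,0,8.5],[-0.5,-8,0,0,0,0,8.5],[-0.5,-12,0,0,0,0,8.5],[-0.5,-16,2,0,0,0,8.5],[-0.5,-19.5,6,0,0,0,8.5],[0,-22,10,0,0,0,8.5],[0,-22,12,0,0,0,8.5],[0,-22,12,0,0,0,8.5],[0,-22,12,0,0,0,8.5]]

```text
t: 12.85
tcp_pos: [0.5386, 0.3667, 0.2378]
tool_rot: [0.992, -0.127, -0.006, 0.002]
force: [0.3, 0.1, 0.9]
finger_gap: 0.996
gripper_force: 0.0
```

Run:
```python
from h import *
C=cams.camera_info('wrist');im=snap('wrist','w5.png')
h=cv2.cvtColor(im,cv2.COLOR_RGB2HSV)
mv((.468,.374,.15,-14.6,0))
c=np.array([.468,.374,.02]);u=np.array([np.cos(np.radians(-14.6)),np.sin(np.radians(-14.6)),0]);v=np.array([-u[1],u[0],0])
pred=proj(C,[c+a*.09*u+b*.013*v for a,b in((-1,-1),(-1,1),(1,1),(1,-1))]);print('pred',pred.round(0).tolist())
m=(h[...,1]<75).astype(np.uint8)
roi=np.zeros_like(m);cv2.fillConvexPoly(roi,cv2.convexHull(pred.astype(np.int32)),1);roi=cv2.dilate(roi,np.ones((41,41)))
m=cv2.morphologyEx(m&roi,cv2.MORPH_CLOSE,np.ones((5,5)))
n,l,st,ce=cv2.connectedComponentsWithStats(m)
for i in range(1,n):
  if st[i,4]>300:
    k=max(cv2.findContours((l==i).astype(np.uint8),0,2)[0],key=cv2.contourArea);b=cv2.boxPoints(cv2.minAreaRect(k))
    P=np.array([onz(C,*q,.02)[:2] for q in b]);print(st[i],b.round(0).tolist(),'\n',P.round(4).tolist(),P.mean(0).round(4),np.linalg.norm(np.roll(P,-1,0)-P,axis=1).round(3))
```

```text
t 12.9 p [0.5401 0.367  0.2406] f [ 0.8 -0.4 -0.2] gap 85.3 q [0.42 0.55 1.34 0.   1.26 2.25]
(0.468, 0.374, 0.15, -14.6, 0) -> [-7.08  1.13  9.12] [ 0.1  0.4 -0. ]
pred [[334.0, 274.0], [316.0, 274.0], [316.0, 153.0], [336.0, 153.0]]
[ 316  151   21  124 2389] [[316.0, 151.0], [336.0, 151.0], [336.0, 274.0], [316.0, 274.0]] 
 [[0.5603, 0.3632], [0.5539, 0.3386], [0.3768, 0.3811], [0.3844, 0.4097]] [0.4688 0.3732] [0.025 0.182 0.03  0.182]
```

The measured bar is 182 mm long, centred at (0.469, 0.373), with yaw −14°. That matches what I expected, so I'll descend and grip.

Emit:
carry_out:
  targets:
    - [[-3,0.6,3,0,0,0,8.5],[-6.5,1.1,5,0,0,0,8.5],[-7,1.2,9,0,0,0,8.5],[-7,1.2,13,0,0,0,8.5],[-7,1.2,16,0,0,0,8.5],[-7,1.2,18.5,0,0,0,8.5],[-7,1.2,20,0,0,0,7],[-7,1.2,20.5,0,0,0,6],[-7,1.2,20.5,0,0,0,6]]
  force: 60

```text
t: 13.65
tcp_pos: [0.469, 0.3741, 0.0373]
tool_rot: [0.992, -0.128, -0.003, -0.001]
force: [1.2, -0.1, -0.3]
finger_gap: 0.697
gripper_force: 0.0
```

Run:
```python
from h import *
mv((.469,.373,.026,-14.6,0))
```

```text
t 13.65 p [0.469  0.3741 0.0373] f [ 1.2 -0.1 -0.3] gap 59.5 q [0.49 0.76 1.63 0.01 0.76 2.31]
(0.469, 0.373, 0.026, -14.6, 0) -> [0.03 0.1  1.13] [-0.   0.3 -0.1]
```

Emit:
carry_out:
  targets:
    - [[0,0.1,0.5,0,0,0,5.5],[0,0.1,1.0,0,0,0,4],[0,0.1,1.1,0,0,0,1.5],[0,0.1,1.1,0,0,0,1.5],[0,0.1,1.1,0,0,0,1.5],[0,0.1,1.1,0,0,0,1.5],[0,0.1,1.1,0,0,0,1.5],[0,0.1,1.1,0,0,0,1.5]]

```text
t: 14.32
tcp_pos: [0.4671, 0.3737, 0.0251]
tool_rot: [0.992, -0.127, -0.004, -0.0]
force: [-0.2, 0.5, -0.7]
finger_gap: 0.177
gripper_force: 0.0
```

Run:
```python
from h import *
mv((.469,.373,.2,-14.6,0),(.56,.36,.3,5,0),(.66,.2,.28,60,0),(.63,.005,.2,90,0))
```

```text
t 14.32 p [0.4671 0.3737 0.0251] f [-0.2  0.5 -0.7] gap 15.2 q [0.49 0.78 1.63 0.01 0.74 2.31]
(0.469, 0.373, 0.2, -14.6, 0) -> [  0.08   0.03 -17.49] [0.  0.4 0. ]
(0.56, 0.36, 0.3, 5, 0) -> [  9.14  -0.99 -27.56] [ -0.    0.4 -19.6]
(0.66, 0.2, 0.28, 60, 0) -> [ 22.86  11.98 -25.64] [ -0.2   0.4 -74.6]
(0.63, 0.005, 0.2, 90, 0) -> [ 24.92  31.6  -17.64] [  -0.3    0.3 -104.6]
```

The fingers closed to 15 mm with no grip force, so the bar isn't between them. I'll check numerically where it is.

Run:
```python
from h import *
for cam,z in (('wrist',.02),('scene',.02),('side',.02)):
    C=cams.camera_info(cam);im=snap(cam,cam+'6.png');h=cv2.cvtColor(im,cv2.COLOR_RGB2HSV)
    pr=proj(C,[(.38,.396,.02),(.468,.374,.02),(.556,.351,.02)]).round(0);print(cam,pr.tolist(), 'tcp',proj(C,manip.sense()['tcp_pos']).round(0))
    m=((h[...,1]<75)&(h[...,2]>45)).astype(np.uint8);roi=np.zeros_like(m);cv2.line(roi,*[tuple(map(int,p)) for p in (pr[0],pr[2])],1,50 if cam=='wrist' else 24);m&=roi
    n,l,st,ce=cv2.connectedComponentsWithStats(cv2.morphologyEx(m,cv2.MORPH_CLOSE,np.ones((3,3))))
    for i in range(1,n):
      if st[i,4]>40:
        k=max(cv2.findContours((l==i).astype(np.uint8),0,2)[0],key=cv2.contourArea);b=cv2.boxPoints(cv2.minAreaRect(k))
        P=np.array([onz(C,*q,z)[:2] for q in b]);print(st[i],P.round(3).tolist(),P.mean(0).round(4))
a=cv2.imread('pics/wrist6.png');b=cv2.imread('pics/scene6.png')[150:280,400:520]
cv2.imwrite('pics/m6.png',np.hstack([cv2.resize(a,(430,400))[:, :],cv2.resize(b,(369,400))]))
```

```text
wrist [[319.0, 361.0], [318.0, 245.0], [318.0, 80.0]] tcp [319. 250.]
[ 293   83   52  267 8772] [[0.558, 0.363], [0.551, 0.339], [0.386, 0.376], [0.395, 0.41]] [0.4725 0.3722]
scene [[484.0, 206.0], [470.0, 227.0], [455.0, 249.0]] tcp [471. 225.]
[449 194  47  62 973] [[0.561, 0.319], [0.321, 0.375], [0.348, 0.439], [0.579, 0.377]] [0.452  0.3775]
side [[324.0, 113.0], [344.0, 124.0], [364.0, 135.0]] tcp [343. 122.]
[314 102  53  40 873] [[0.368, 0.338], [0.341, 0.47], [0.557, 0.412], [0.572, 0.291]] [0.4595 0.3777]
```

Emit:
carry_out:
  targets:
    - [[0,0,0,0,0,0,0.5],[0,0,0,0,0,0,0.5],[0,0,0,0,0,0,0.5]]

```text
t: 14.72
tcp_pos: [0.467, 0.3736, 0.0249]
tool_rot: [0.992, -0.127, -0.004, 0.0]
force: [-0.3, -0.0, -0.3]
finger_gap: 0.058
gripper_force: 0.0
```

View pics/m6.png

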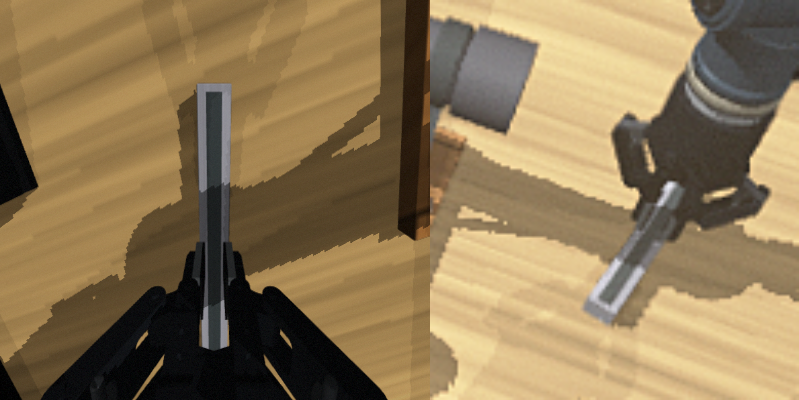

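This wrist view suggests the pads overlap the bar's top edges, which would put the tips above the bar. I'll check how far ahead of the TCP the tips are.

Run:
```python
from h import *
s=manip.sense();Rm=R.from_quat(s['tool_rot']).as_matrix();C=cams.camera_info('wrist')
for k in (-.03,-.015,0,.005,.01,.019): print(k,proj(C,[s['tcp_pos']+Rm@[a,b,k] for a,b in((0,0),(.011,.0076),(.011,.013))]).round(0).tolist())
im=cv2.imread('pics/wrist6.png')
for x in (289,292,295,298): print(x,im[225:300:5,x].mean(1).round(0).tolist(),im[225:300:5,638-x].mean(1).round(0).tolist())
for y in (240,250,260,270,280): print(y,im[y,270:370:4].mean(1).round(0).tolist())
```

```text
-0.03 [[319.0, 280.0], [335.0, 260.0], [347.0, 260.0]]
-0.015 [[319.0, 264.0], [333.0, 245.0], [344.0, 245.0]]
0 [[319.0, 250.0], [332.0, 233.0], [342.0, 233.0]]
0.005 [[319.0, 246.0], [332.0, 229.0], [341.0, 229.0]]
0.01 [[319.0, 242.0], [331.0, 226.0], [340.0, 226.0]]
0.019 [[319.0, 236.0], [331.0, 220.0], [339.0, 220.0]]
289 [63.0, 62.0, 68.0, 73.0, 73.0, 60.0, 14.0, 35.0, 40.0, 36.0, 37.0, 9.0, 4.0, 6.0, 2.0] [72.0, 73.0, 71.0, 71.0, 73.0, 54.0, 10.0, 8.0, 26.0, 34.0, 38.0, 3.0, 1.0, 5.0, 2.0]
292 [63.0, 60.0, 72.0, 74.0, 42.0, 39.0, 39.0, 38.0, 38.0, 40.0, 39.0, 36.0, 3.0, 5.0, 4.0] [72.0, 70.0, 70.0, 72.0, 70.0, 45.0, 34.0, 37.0, 38.0, 41.0, 36.0, 11.0, 2.0, 5.0, 4.0]
295 [66.0, 63.0, 72.0, 74.0, 37.0, 39.0, 36.0, 37.0, 41.0, 36.0, 34.0, 64.0, 30.0, 3.0, 7.0] [76.0, 74.0, 74.0, 71.0, 36.0, 39.0, 39.0, 41.0, 36.0, 39.0, 37.0, 60.0, 6.0, 9.0, 11.0]
298 [72.0, 72.0, 71.0, 72.0, 37.0, 34.0, 39.0, 33.0, 29.0, 18.0, 1.0, 11.0, 8.0, 14.0, 11.0] [54.0, 55.0, 50.0, 53.0, 37.0, 36.0, 38.0, 39.0, 34.0, 39.0, 38.0, 53.0, 37.0, 2.0, 4.0]
240 [70.0, 73.0, 72.0, 74.0, 73.0, 73.0, 73.0, 72.0, 69.0, 71.0, 23.0, 34.0, 24.0, 22.0, 29.0, 83.0, 76.0, 67.0, 73.0, 72.0, 74.0, 75.0, 72.0, 73.0, 70.0]
250 [71.0, 71.0, 69.0, 72.0, 60.0, 53.0, 35.0, 34.0, 4.0, 84.0, 28.0, 30.0, 30.0, 31.0, 30.0, 83.0, 7.0, 35.0, 35.0, 45.0, 58.0, 62.0, 72.0, 69.0, 66.0]
260 [72.0, 72.0, 7.0, 9.0, 5.0, 36.0, 38.0, 33.0, 0.0, 82.0, 26.0, 33.0, 31.0, 32.0, 29.0, 85.0, 4.0, 32.0, 39.0, 37.0, 1.0, 4.0, 8.0, 63.0, 64.0]
270 [69.0, 6.0, 8.0, 3.0, 15.0, 36.0, 36.0, 18.0, 8.0, 83.0, 28.0, 29.0, 31.0, 32.0, 30.0, 82.0, 2.0, 7.0, 36.0, 41.0, 16.0, 2.0, 6.0, 13.0, 64.0]
280 [42.0, 3.0, 9.0, 4.0, 7.0, 11.0, 61.0, 11.0, 7.0, 83.0, 30.0, 31.0, 31.0, 27.0, 27.0, 83.0, 5.0, 7.0, 63.0, 11.0, 5.0, 7.0, 3.0, 1.0, 42.0]
```

The tips look higher than I assumed. I'll reopen, go down a little while watching the force, and close again.

Emit:
carry_out:
  targets:
    - [[0,0,-1.5,0,0,0,5],[0,0,-1.5,0,0,0,5],[0,0,-1.5,0,0,0,5],[0,0,-1.5,0,0,0,5],[0,0,-0.5,0,0,0,5],[0,0,0.3,0,0,0,5],[0,0,0.8,0,0,0,5],[0,0,0.8,0,0,0,5]]

```text
t: 15.38
tcp_pos: [0.4655, 0.3728, 0.0147]
tool_rot: [0.992, -0.127, -0.005, 0.001]
force: [-0.4, 0.9, 0.6]
finger_gap: 0.587
gripper_force: 0.0
```

Emit:
carry_out:
  targets:
    - [[0,0,0,0,0,0,1.5],[0,0,0,0,0,0,1.5],[0,0,0,0,0,0,1.5],[0,0,0,0,0,0,1.5],[0,0,0,0,0,0,1.5],[0,0,0,0,0,0,1.5]]

```text
t: 15.88
tcp_pos: [0.4672, 0.3737, 0.0172]
tool_rot: [0.992, -0.127, -0.003, -0.0]
force: [-0.5, 0.2, 0.0]
finger_gap: 0.18
gripper_force: 0.0
```

Emit:
carry_out:
  targets:
    - [[0,0,-1.0,0,0,0,5],[0,0,-1.0,0,0,0,5],[0,0,-1.0,0,0,0,5],[0,0,-1.0,0,0,0,5],[0,0,0,0,0,0,5],[0,0,0.4,0,0,0,5],[0,0,0.6,0,0,0,5],[0,0,0.6,0,0,0,5]]

```text
t: 16.55
tcp_pos: [0.4661, 0.3731, 0.0097]
tool_rot: [0.992, -0.127, -0.005, 0.001]
force: [0.8, 0.0, 0.4]
finger_gap: 0.589
gripper_force: 0.0
```

Run:
```python
from h import *
s=manip.sense();print(s['force'],s['tcp_pos'],s['ft_torque'])
# finger tip in scene/side: dark pixels of the gripper near tool axis
Rm=R.from_quat(s['tool_rot']).as_matrix()
hw=s['finger_gap']*.0427
for cam in('scene','side','wrist'):
    C=cams.camera_info(cam);im=snap(cam,cam+'7.png').mean(2)
    for sg in(-1,1):
        for b in(.004,.009):
            ks=np.arange(-.05,.03,.004);px=proj(C,[s['tcp_pos']+Rm@[0,sg*(hw+b),k] for k in ks])
            print(cam,sg,b,[int(im[int(round(v)),int(round(u))]) for u,v in px])
print(np.arange(-50,30,4).tolist())
```

```text
[0.76280506 0.04373405 0.39705208] [0.46611569 0.37312642 0.00969084] [-0.04135992 -0.04977362 -0.01534207]
scene -1 0.004 [57, 63, 54, 60, 115, 115, 95, 97, 90, 96, 93, 96, 80, 96, 128, 119, 117, 120, 117, 108]
scene -1 0.009 [66, 61, 61, 60, 54, 54, 55, 62, 53, 58, 60, 119, 119, 119, 128, 114, 116, 122, 122, 124]
scene 1 0.004 [58, 60, 56, 53, 105, 104, 105, 102, 105, 105, 97, 97, 98, 101, 135, 128, 128, 125, 128, 107]
scene 1 0.009 [57, 57, 61, 57, 43, 50, 50, 56, 58, 50, 46, 74, 117, 123, 133, 130, 124, 124, 128, 125]
side -1 0.004 [36, 33, 30, 22, 14, 9, 7, 7, 7, 8, 14, 47, 76, 81, 87, 71, 48, 48, 39, 53]
side -1 0.009 [14, 15, 25, 25, 20, 15, 15, 15, 15, 17, 21, 26, 42, 73, 80, 84, 88, 65, 43, 53]
side 1 0.004 [51, 48, 46, 44, 42, 39, 38, 32, 27, 22, 35, 71, 84, 88, 89, 89, 89, 89, 89, 88]
side 1 0.009 [51, 49, 49, 48, 47, 45, 42, 39, 39, 37, 50, 76, 84, 86, 88, 89, 89, 88, 88, 89]
wrist -1 0.004 [9, 7, 3, 9, 13, 5, 6, 8, 8, 8, 1, 5, 6, 5, 9, 61, 68, 65, 64, 64]
wrist -1 0.009 [16, 11, 12, 4, 14, 39, 35, 38, 35, 37, 39, 36, 38, 39, 40, 64, 67, 65, 61, 62]
wrist 1 0.004 [2, 8, 0, 28, 44, 2, 1, 10, 2, 1, 2, 6, 3, 0, 6, 71, 73, 74, 75, 76]
wrist 1 0.009 [7, 0, 7, 0, 6, 40, 36, 36, 39, 38, 36, 37, 36, 38, 38, 74, 73, 73, 73, 74]
[-50, -46, -42, -38, -34, -30, -26, -22, -18, -14, -10, -6, -2, 2, 6, 10, 14, 18, 22, 26]
```

Emit:
carry_out:
  targets:
    - [[0,0,0,0,0,0,1.5],[0,0,0,0,0,0,1.5],[0,0,0,0,0,0,1.5],[0,0,0,0,0,0,1.5],[0,0,0,0,0,0,1.5],[0,0,0,0,0,0,1.5]]

```text
t: 17.2
tcp_pos: [0.4671, 0.3737, 0.0115]
tool_rot: [0.992, -0.127, -0.003, -0.0]
force: [-0.2, 0.3, 5.2]
finger_gap: 0.271
gripper_force: 59.0
```

Now it's gripped, with the opening at 23 mm and 59 N. I'll lift and check.

Emit:
carry_out:
  targets:
    - [[0,0,-1,0,0,0,1.5],[0,0,-3,0,0,0,1.5],[0,0,-6,0,0,0,1.5],[0,0,-10,0,0,0,1.5],[0,0,-14,0,0,0,1.5],[1,0,-18,0,0,0,1.5],[3,0,-22,0,0,-6,1.5],[5.5,0,-25.5,0,0,-12,1.5],[8.5,0,-28,0,0,-19,1.5],[8.5,0,-28,0,0,-19,1.5],[8.5,0,-28,0,0,-19,1.5]]

```text
t: 18.12
tcp_pos: [0.5536, 0.3515, 0.2927]
tool_rot: [0.999, 0.037, -0.001, -0.002]
force: [-1.0, -0.3, -2.2]
finger_gap: 0.273
gripper_force: 59.1
```

Run:
```python
from h import *
mv((.66,.2,.29,60,0),(.645,.005,.25,90,0),(.645,.005,.06,90,0))
# bar tilt check in side view: bright bar ends
s=manip.sense();Rm=R.from_quat(s['tool_rot']).as_matrix()
C=cams.camera_info('scene');im=snap('scene','s8.png')
px=proj(C,[s['tcp_pos']+Rm@[a,0,-.002] for a in(-.09,0,.09)]);print(px.round(0).tolist())
h=cv2.cvtColor(im,cv2.COLOR_RGB2HSV);m=((h[...,1]<60)&(h[...,2]>85)).astype(np.uint8)
roi=np.zeros_like(m);cv2.line(roi,*[tuple(int(v) for v in p) for p in(px[0],px[2])],1,40);m&=roi
n,l,st,ce=cv2.connectedComponentsWithStats(m)
for i in range(1,n):
  if st[i,4]>25:print(st[i],ce[i].round(0),cv2.minAreaRect(np.argwhere(l==i)[:,::-1].astype(np.float32)))
```

```text
t 18.12 p [0.5536 0.3515 0.2927] f [-1.  -0.3 -2.2] gap 23.3 q [0.39 0.51 1.27 0.   1.36 1.89]
(0.66, 0.2, 0.29, 60, 0) -> [ 9.48 15.9   0.2 ] [ -0.2   0.  -55.7]
(0.645, 0.005, 0.25, 90, 0) -> [ 6.54 35.25  4.15] [ -0.2  -0.  -85.7]
(0.645, 0.005, 0.06, 90, 0) -> [ 6.58 35.31 23.15] [ -0.2  -0.  -85.7]
[[498.0, 145.0], [496.0, 174.0], [492.0, 206.0]]
[484 150  22  63 816] [495. 186.] ((494.4920349121094, 180.599365234375), (17.025606155395508, 62.679752349853516), 4.573920726776123)
[505 164   9  14  45] [509. 170.] ((508.4999694824219, 170.5), (3.130495071411133, 14.758049964904785), 26.56505012512207)
```

The bar is held (about 2 N of weight) and level with the tool. Next I'll carry it over the panel.

Emit:
carry_out:
  targets:
    - [[2,2.5,0,0,0,-7,1.5],[4,5.5,0,0,0,-14,1.5],[6,8.5,0,0,0,-21,1.5],[8,11.5,0,0,0,-28,1.5],[9.5,14.5,0,0,0,-35,1.5],[9.5,17.5,0,0,0,-42,1.5],[9.3,20.5,0,0,0,-49,1.5],[9,23.5,0,0,0,-56,1.5],[8.5,26.5,0.5,0,0,-63,1.5],[8,29.5,1.5,0,0,-70,1.5],[7.3,32.5,3,0,0,-77,1.5],[6.6,35.2,4,0,0,-84,1.5]]

```text
t: 19.17
tcp_pos: [0.6407, 0.0058, 0.2459]
tool_rot: [0.715, 0.699, -0.004, -0.006]
force: [0.1, 0.1, -3.4]
finger_gap: 0.271
gripper_force: 59.1
```

Emit:
carry_out:
  targets:
    - [[0,0,1,0,0,-1.7,1.5],[0,0,4,0,0,-1.7,1.5],[0,0,8,0,0,-1.7,1.5],[0,0,12,0,0,-1.7,1.5],[0,0,15,0,0,-1.7,1.5],[0,0,17,0,0,-1.7,1.5],[0,0,17,0,0,-1.7,1.5],[0,0,17,0,0,-1.7,1.5]]

```text
t: 19.83
tcp_pos: [0.6397, 0.0075, 0.0768]
tool_rot: [0.706, 0.708, -0.004, -0.006]
force: [0.5, -0.0, -1.3]
finger_gap: 0.274
gripper_force: 59.2
```

Run:
```python
from h import *
mv((.645,.005,.0295,90,0))
```

```text
t 19.83 p [0.6397 0.0075 0.0768] f [ 0.5 -0.  -1.3] gap 23.4 q [-0.16  0.74  1.49 -0.    0.92 -0.17]
(0.645, 0.005, 0.0295, 90, 0) -> [-0.26  0.59  4.73] [-0.8 -0.1  0.2]
```

Emit:
carry_out:
  targets:
    - [[-0.2,0.3,2,-0.8,0,0,1.5],[-0.2,0.3,3.6,-0.8,0,0,1.5],[-0.2,0.3,4.2,-0.8,0,0,1.5],[-0.2,0.3,4.5,-0.8,0,0,1.5],[-0.2,0.3,4.6,-0.8,0,0,1.5],[-0.2,0.3,4.6,-0.8,0,0,1.5]]

```text
t: 20.33
tcp_pos: [0.6461, 0.0044, 0.0345]
tool_rot: [0.706, 0.708, 0.003, 0.003]
force: [0.9, -0.2, -2.2]
finger_gap: 0.276
gripper_force: 59.2
```

Emit:
carry_out:
  targets:
    - [[0,0,0.2,0,0,0,1.5],[0,0,0.3,0,0,0,1.5],[0,0,0.4,0,0,0,1.5],[0,0,0.4,0,0,0,1.5]]

```text
t: 20.67
tcp_pos: [0.6457, 0.0043, 0.0296]
tool_rot: [0.706, 0.708, 0.003, 0.002]
force: [0.2, -0.2, -1.4]
finger_gap: 0.272
gripper_force: 59.3
```

Emit:
carry_out:
  targets:
    - [[0,0,0.1,0,0,0,1.5],[0,0,0.15,0,0,0,1.5],[0,0,0.15,0,0,0,1.5],[0,0,0.15,0,0,0,3.2],[0,0,0.15,0,0,0,4.5],[0,0,0.15,0,0,0,5],[0,0,-1,0,0,0,5],[0,0,-3,0,0,0,5],[0,0,-7,0,0,0,5],[0,0,-11,0,0,0,5],[0,0,-11,0,0,0,8.5]]

```text
t: 21.58
tcp_pos: [0.6503, 0.0035, 0.1483]
tool_rot: [0.706, 0.708, 0.007, 0.009]
force: [1.8, -0.1, -0.4]
finger_gap: 0.714
gripper_force: 0.0
```

```bash
cat > bar.py <<'E'
from h import *
def bar(cx,cy,z=.038,yaw=90,show=True):
    C=cams.camera_info('wrist');im=snap('wrist','b.png');h=cv2.cvtColor(im,cv2.COLOR_RGB2HSV)
    u=np.array([np.cos(np.radians(yaw)),np.sin(np.radians(yaw)),0]);v=np.array([-u[1],u[0],0]);c=np.array([cx,cy,z])
    pr=proj(C,[c+a*.09*u+b*.013*v for a,b in((-1,-1),(-1,1),(1,1),(1,-1))]);print('pred',pr.round(0).tolist())
    m=(h[...,1]<85).astype(np.uint8);roi=np.zeros_like(m);cv2.fillConvexPoly(roi,cv2.convexHull(pr.astype(np.int32)),1);m&=cv2.dilate(roi,np.ones((31,31)))
    m=cv2.morphologyEx(m,cv2.MORPH_CLOSE,np.ones((5,5)));n,l,st,ce=cv2.connectedComponentsWithStats(m)
    for i in range(1,n):
      if st[i,4]>300:
        k=max(cv2.findContours((l==i).astype(np.uint8),0,2)[0],key=cv2.contourArea);b=cv2.boxPoints(cv2.minAreaRect(k))
        P=np.array([onz(C,*q,z)[:2] for q in b]);print(st[i],b.round(0).tolist(),'\n',P.round(4).tolist(),'c',P.mean(0).round(4),'L',np.linalg.norm(np.roll(P,-1,0)-P,axis=1).round(3))
E
python3 - <<'E'
from bar import *
bar(.645,.005)
mv((.72,.005,.16,0,35),(.72,.005,.1,0,35))
E
```

```text
pred [[324.0, 276.0], [299.0, 277.0], [295.0, 92.0], [325.0, 92.0]]
[ 295   91   31  185 5227] [[295.0, 91.0], [325.0, 91.0], [325.0, 275.0], [295.0, 275.0]] 
 [[0.6323, 0.0961], [0.6577, 0.0961], [0.6593, -0.0835], [0.6281, -0.0831]] c [0.6444 0.0064] L [0.025 0.18  0.031 0.179]
t 21.63 p [0.6485 0.0037 0.1453] f [-0.4 -0.4 -0.6] gap 67.8 q [-0.17  0.65  1.46  0.    1.02 -0.17]
(0.72, 0.005, 0.16, 0, 35) -> [ 0.11  7.17 -1.34] [ 28.3 -28.2  86.9]
(0.72, 0.005, 0.1, 0, 35) -> [0.12 7.06 4.66] [ 28.3 -28.2  86.9]
```

The bar lies at (0.644, 0.006), parallel to the batten. Next I'll lean the tool behind it with the fingers spread so I can push evenly.

Emit:
carry_out:
  targets:
    - [[0,2.5,-4,2,-2,6,8.5],[0,5.5,-5,4,-4,12.5,8.5],[0,7.5,-5,6.2,-6.2,19,8.5],[0,7.5,-5,8.3,-8.2,25.5,8.5],[0,7.5,-5,10.4,-10.3,32,8.5],[0,7.5,-5,12.5,-12.4,38.3,8.5],[0,7.5,-5,14.6,-14.5,44.8,8.5],[0,7.5,-5,16.7,-16.6,51.3,8.5],[0,7.5,-5,18.8,-18.7,57.7,8.5],[0,7.5,-5,21,-20.9,64.3,8.5],[0,7.5,-5,23,-22.9,70.6,8.5],[0,7.5,-5,25,-24.9,76.8,8.5]]

```text
t: 22.63
tcp_pos: [0.7188, 0.0049, 0.1884]
tool_rot: [0.956, 0.09, -0.28, -0.0]
force: [0.4, 0.0, -0.2]
finger_gap: 0.993
gripper_force: 0.0
```

Emit:
carry_out:
  targets:
    - [[0,0,0,1.5,-1.5,5,8.5],[0,0,0,3,-3,10,8.5],[0,0,0,3.2,-3.2,10.4,8.5],[0,0,0,3.2,-3.2,10.4,8.5]]

```text
t: 22.97
tcp_pos: [0.7189, 0.0038, 0.1879]
tool_rot: [0.952, -0.002, -0.307, 0.0]
force: [0.4, -0.5, 0.2]
finger_gap: 0.999
gripper_force: 0.0
```

Run:
```python
from h import *
print(R.from_quat(manip.sense()['tool_rot']).as_matrix().round(3).tolist())
mv((.71,.005,.08,0,33),(.71,.005,.05,0,33))
```

```text
[[0.812, -0.003, -0.584], [-0.004, -1.0, 0.001], [-0.584, 0.002, -0.812]]
t 22.97 p [0.7189 0.0038 0.1879] f [ 0.4 -0.5  0.2] gap 85.3 q [-0.12  1.03  0.61 -0.08  2.12  1.43]
(0.71, 0.005, 0.08, 0, 33) -> [ 5.58 -0.13  9.28] [-0.   2.7 -0.2]
(0.71, 0.005, 0.05, 0, 33) -> [ 7.33 -0.14 11.71] [-0.   2.7 -0.2]
```

Emit:
carry_out:
  targets:
    - [[1.7,-0.1,3,0,2.7,0,8.5],[3.5,-0.1,6,0,2.7,0,8.5],[5.6,-0.1,9.3,0,2.7,0,8.5],[7.3,-0.1,11.7,0,2.7,0,8.5],[7.3,-0.1,11.7,0,2.7,0,8.5],[7.3,-0.1,11.7,0,2.7,0,8.5]]

```text
t: 23.47
tcp_pos: [0.7088, 0.0056, 0.0506]
tool_rot: [0.958, -0.001, -0.285, 0.0]
force: [0.5, 0.5, 0.5]
finger_gap: 0.996
gripper_force: 0.0
```

Run:
```python
from h import *
s=manip.sense();Rm=R.from_quat(s['tool_rot']).as_matrix()
hw=.0427*s['finger_gap'];print(s['tcp_pos'],Rm[:,2].round(3))
ks=np.arange(-.05,.03,.004);print((ks*1000).round().astype(int).tolist())
for cam in('scene','side'):
    C=cams.camera_info(cam);im=snap(cam,cam+'9.png').mean(2)
    for sg in(-1,1):
        for a in(-.008,0,.008):
            px=proj(C,[s['tcp_pos']+Rm@[a,sg*(hw+.007),k] for k in ks])
            print(cam,sg,a,[int(im[int(round(v)),int(round(u))]) for u,v in px])
mv((.71,.005,.04,0,33))
```

```text
[0.70883855 0.00560554 0.05061033] [-0.547 -0.    -0.837]
[-50, -46, -42, -38, -34, -30, -26, -22, -18, -14, -10, -6, -2, 2, 6, 10, 14, 18, 22, 26]
scene -1 -0.008 [65, 65, 65, 49, 49, 49, 49, 49, 49, 52, 52, 52, 56, 56, 56, 47, 47, 47, 44, 44]
scene -1 0 [118, 96, 96, 96, 74, 74, 70, 68, 68, 68, 64, 64, 64, 53, 53, 53, 55, 55, 55, 55]
scene -1 0.008 [119, 119, 87, 63, 63, 64, 64, 62, 62, 62, 69, 69, 69, 57, 57, 57, 62, 62, 62, 63]
scene 1 -0.008 [116, 122, 122, 122, 126, 126, 125, 125, 124, 124, 124, 125, 125, 117, 117, 65, 65, 66, 66, 83]
scene 1 0 [125, 125, 125, 124, 124, 121, 121, 123, 123, 130, 130, 118, 118, 79, 79, 76, 76, 87, 87, 87]
scene 1 0.008 [123, 123, 123, 123, 123, 123, 123, 125, 125, 120, 120, 85, 85, 64, 64, 64, 94, 94, 77, 77]
side -1 -0.008 [27, 30, 25, 43, 25, 23, 33, 32, 66, 57, 102, 106, 106, 106, 107, 106, 107, 107, 107, 106]
side -1 0 [28, 29, 39, 39, 45, 44, 39, 35, 35, 40, 74, 93, 89, 89, 87, 104, 104, 104, 106, 107]
side -1 0.008 [25, 25, 21, 21, 19, 18, 26, 27, 27, 25, 36, 37, 27, 40, 43, 42, 43, 42, 47, 71]
side 1 -0.008 [58, 67, 104, 72, 106, 82, 112, 111, 111, 107, 107, 107, 106, 107, 107, 107, 107, 107, 107, 108]
side 1 0 [37, 41, 31, 27, 28, 28, 28, 58, 87, 106, 107, 107, 106, 105, 106, 106, 106, 106, 106, 106]
side 1 0.008 [39, 39, 33, 49, 39, 97, 59, 87, 106, 80, 99, 77, 77, 90, 77, 94, 99, 105, 102, 106]
t 23.57 p [0.7121 0.0051 0.0547] f [ 0.2  0.4 -0. ] gap 84.9 q [-0.12  1.11  0.76 -0.07  1.83  1.45]
(0.71, 0.005, 0.04, 0, 33) -> [0.62 0.   1.35] [ 0.1 -0.4 -0.2]
```

Emit:
carry_out:
  targets:
    - [[0.5,0,0.8,0,0,0,8.5],[1.1,0,1.7,0,0,0,8.5],[1.6,0,2.5,0,0,0,8.5],[1.6,0,2.5,0,0,0,8.5],[1.6,0,2.5,0,0,0,8.5]]

```text
t: 23.98
tcp_pos: [0.7096, 0.005, 0.0213]
tool_rot: [0.959, -0.002, -0.284, 0.001]
force: [-0.3, -0.3, 0.4]
finger_gap: 0.994
gripper_force: 0.0
```

Emit:
carry_out:
  targets:
    - [[0.1,0,0.15,0,0,0,8.5],[0.2,0,0.3,0,0,0,8.5],[0.2,0,0.3,0,0,0,8.5],[0.2,0,0.3,0,0,0,8.5]]

```text
t: 24.32
tcp_pos: [0.7107, 0.0049, 0.019]
tool_rot: [0.959, -0.002, -0.283, 0.001]
force: [1.1, 0.6, 0.4]
finger_gap: 0.997
gripper_force: 0.0
```

Emit:
carry_out:
  targets:
    - [[0.1,0,0.15,0,0,0,8.5],[0.2,0,0.3,0,0,0,8.5],[0.2,0,0.3,0,0,0,8.5],[0.2,0,0.3,0,0,0,8.5]]

```text
t: 24.65
tcp_pos: [0.7104, 0.005, 0.0151]
tool_rot: [0.959, -0.002, -0.283, 0.001]
force: [0.4, 0.4, 0.1]
finger_gap: 0.993
gripper_force: 0.0
```

Emit:
carry_out:
  targets:
    - [[0.1,0,0.1,0,0,0,8.5],[0.15,0,0.2,0,0,0,8.5],[0.15,0,0.2,0,0,0,8.5]]

```text
t: 24.9
tcp_pos: [0.7106, 0.0049, 0.0125]
tool_rot: [0.959, -0.002, -0.283, 0.001]
force: [0.7, 0.3, 0.2]
finger_gap: 0.996
gripper_force: 0.0
```

Emit:
carry_out:
  targets:
    - [[0.1,0,0.1,0,0,0,8.5],[0.1,0,0.15,0,0,0,8.5],[0.1,0,0.15,0,0,0,8.5]]

```text
t: 25.15
tcp_pos: [0.7106, 0.0049, 0.0108]
tool_rot: [0.959, -0.002, -0.283, 0.001]
force: [-0.7, 1.0, 0.4]
finger_gap: 0.995
gripper_force: 0.0
```

Emit:
carry_out:
  targets:
    - [[0.1,0,0.1,0,0,0,8.5],[0.1,0,0.15,0,0,0,8.5],[0.1,0,0.15,0,0,0,8.5]]

```text
t: 25.4
tcp_pos: [0.7107, 0.0049, 0.009]
tool_rot: [0.959, -0.002, -0.283, 0.001]
force: [0.7, -0.1, -0.2]
finger_gap: 0.996
gripper_force: 0.0
```

No panel contact yet, but the tip height is right for pushing. I'll advance slowly towards the bar.

Emit:
carry_out:
  targets:
    - [[-0.8,0,0.5,0,0,0,8.5],[-1.6,0,1.05,0,0,0,8.5],[-2.4,0,1.55,0,0,0,8.5],[-3.0,0,1.95,0,0,0,8.5],[-3.4,0,2.2,0,0,0,8.5],[-3.4,0,2.2,0,0,0,8.5]]

```text
t: 25.9
tcp_pos: [0.6695, 0.0052, 0.0094]
tool_rot: [0.959, -0.002, -0.283, 0.001]
force: [1.0, -0.3, 0.2]
finger_gap: 0.994
gripper_force: 0.0
```

Emit:
carry_out:
  targets:
    - [[-0.2,0,0.13,0,0,0,8.5],[-0.4,0,0.26,0,0,0,8.5],[-0.6,0,0.39,0,0,0,8.5],[-0.8,0,0.52,0,0,0,8.5],[-1.0,0,0.65,0,0,0,8.5],[-1.2,0,0.78,0,0,0,8.5]]

```text
t: 26.4
tcp_pos: [0.656, 0.0051, 0.009]
tool_rot: [0.959, -0.002, -0.283, 0.001]
force: [1.6, 1.2, -0.5]
finger_gap: 0.995
gripper_force: 0.6
```

Run:
```python
from bar import *
bar(.644,.006)
mv((.60,.005,.009,0,33))
```

```text
pred [[493.0, 299.0], [472.0, 315.0], [164.0, 316.0], [142.0, 300.0]]
[  127   284   382    47 13297] [[127.0, 284.0], [508.0, 284.0], [508.0, 330.0], [127.0, 330.0]] 
 [[0.6779, 0.0929], [0.6764, -0.0817], [0.5977, -0.1224], [0.6004, 0.1342]] c [0.6381 0.0058] L [0.175 0.089 0.257 0.088]
t 26.45 p [0.6556 0.0051 0.0091] f [-0.  -1.  -0.1] gap 84.8 q [-0.13  1.09  0.98 -0.07  1.65  1.46]
(0.6, 0.005, 0.009, 0, 33) -> [-4.66  0.03  3.03] [ 0.  -0.1 -0.3]
```

Emit:
carry_out:
  targets:
    - [[-0.4,0,0.26,0,0,0,8.5],[-0.8,0,0.52,0,0,0,8.5],[-1.2,0,0.78,0,0,0,8.5],[-1.6,0,1.04,0,0,0,8.5],[-2.0,0,1.3,0,0,0,8.5],[-2.4,0,1.56,0,0,0,8.5],[-2.8,0,1.82,0,0,0,8.5],[-3.2,0,2.08,0,0,0,8.5],[-3.6,0,2.34,0,0,0,8.5],[-4.0,0,2.6,0,0,0,8.5],[-4.2,0,2.73,0,0,0,8.5],[-4.2,0,2.73,0,0,0,8.5]]

```text
t: 27.45
tcp_pos: [0.605, 0.0054, 0.0091]
tool_rot: [0.959, -0.002, -0.284, 0.001]
force: [-0.5, 0.3, 0.1]
finger_gap: 0.999
gripper_force: 0.0
```

Run:
```python
from h import *
s=manip.sense();print(s['force'],s['tcp_pos'])
C=cams.camera_info('wrist');im=snap('wrist','b2.png');h=cv2.cvtColor(im,cv2.COLOR_RGB2HSV)
# transects along world x at z=.038 for several y: print saturation
for y in(-.09,-.08,-.07,-.03,0,.03,.06,.08,.09,.1):
    xs=np.arange(.56,.64,.004);px=proj(C,[(x,y,.038) for x in xs]).round().astype(int)
    print(y,[ (int(h[v,u,1])) if 0<=u<640 and 0<=v<400 else -1 for u,v in px])
print(np.arange(.56,.64,.004).round(3).tolist())
```

```text
[-0.51810088  0.29080674  0.12169155] [0.6049829  0.00542211 0.00912128]
-0.09 [102, 26, 28, 164, 198, 102, 171, 164, 166, 165, 162, 165, 163, 167, 166, 166, 169, 165, 165, 162]
-0.08 [96, 32, 102, 93, 23, 59, 91, 106, 46, 26, 9, 12, 14, 164, 167, 171, 166, 160, 164, 165]
-0.07 [153, 116, 51, 118, 55, 96, 85, 142, 14, 55, 116, 23, 11, 9, 11, 5, 9, 167, 167, 163]
-0.03 [145, 143, 140, 164, 166, 15, 25, 34, 27, 12, 11, 8, 16, 14, 19, 16, 7, 11, 91, 128]
0 [142, 139, 147, 164, 167, 60, 14, 20, 37, 28, 8, 11, 15, 18, 18, 16, 14, 16, 16, 7]
0.03 [146, 143, 151, 167, 164, 72, 11, 29, 40, 38, 16, 10, 14, 16, 12, 14, 16, 14, 14, 18]
0.06 [142, 147, 147, 162, 166, 45, 99, 26, 28, 51, 57, 51, 191, 198, 93, 23, 28, 55, 57, 16]
0.08 [142, 59, 70, 59, 191, 255, 73, 51, 77, 85, 0, 20, 7, 12, 11, 12, 16, 14, 59, 156]
0.09 [185, 102, 146, 255, 51, 51, 96, 43, 106, 0, 14, 11, 11, 12, 156, 171, 168, 166, 169, 162]
0.1 [77, 113, 182, 153, 102, 255, 102, 164, 172, 162, 168, 165, 164, 165, 165, 168, 171, 165, 162, 169]
[0.56, 0.564, 0.568, 0.572, 0.576, 0.58, 0.584, 0.588, 0.592, 0.596, 0.6, 0.604, 0.608, 0.612, 0.616, 0.62, 0.624, 0.628, 0.632, 0.636]
```

The bar is moving with the tool: its front edge is near x = 0.580, its outer face near 0.606, and the TCP is at 0.605. I'll keep going until just short of the batten.

Emit:
carry_out:
  targets:
    - [[-0.4,0,0.26,0,0,0,8.5],[-0.9,0,0.58,0,0,0,8.5],[-1.4,0,0.91,0,0,0,8.5],[-1.9,0,1.23,0,0,0,8.5],[-2.4,0,1.56,0,0,0,8.5],[-2.9,0,1.88,0,0,0,8.5],[-3.4,0,2.21,0,0,0,8.5],[-3.9,0,2.53,0,0,0,8.5],[-4.3,0,2.8,0,0,0,8.5],[-4.7,0,3.05,0,0,0,8.5],[-5.0,0,3.25,0,0,0,8.5],[-5.0,0,3.25,0,0,0,8.5]]

```text
t: 28.5
tcp_pos: [0.5452, 0.0056, 0.009]
tool_rot: [0.959, -0.002, -0.284, 0.001]
force: [-0.4, -0.1, 0.9]
finger_gap: 0.995
gripper_force: 0.0
```

```bash
cat > tr.py <<'E'
from h import *
s=manip.sense();print(s['t'],s['force'],s['tcp_pos'],s['gripper_force'])
C=cams.camera_info('wrist');im=snap('wrist','b3.png');h=cv2.cvtColor(im,cv2.COLOR_RGB2HSV)
xs=np.arange(.490,.560,.003);print((xs*1000).round().astype(int).tolist())
for y in(-.03,-.015,0,.015,.03):
    px=proj(C,[(x,y,.038) for x in xs]).round().astype(int)
    print(y,[int(h[v,u,1]) if 0<=u<640 and 0<=v<400 else -1 for u,v in px],[int(h[v,u,2]) if 0<=u<640 and 0<=v<400 else -1 for u,v in px])
E
python3 tr.py
```

```text
28.5 [-0.43972262 -0.13699729  0.85048538] [0.54517236 0.00564204 0.00896034] 0.0
[490, 493, 496, 499, 502, 505, 508, 511, 514, 517, 520, 523, 526, 529, 532, 535, 538, 541, 544, 547, 550, 553, 556, 559]
-0.03 [137, 138, 147, 148, 144, 147, 145, 142, 145, 147, 54, 10, 43, 44, 31, 33, 15, 11, 10, 14, 12, 12, 14, 17] [99, 96, 106, 119, 115, 118, 123, 124, 125, 130, 156, 183, 78, 76, 74, 69, 186, 180, 186, 110, 110, 108, 107, 106]
-0.015 [144, 141, 140, 144, 152, 144, 150, 136, 143, 145, 18, 11, 34, 36, 31, 38, 21, 11, 12, 13, 14, 9, 12, 12] [92, 96, 91, 87, 84, 87, 92, 92, 121, 121, 169, 179, 75, 77, 73, 73, 95, 182, 187, 156, 111, 109, 106, 108]
0 [148, 144, 142, 140, 141, 147, 140, 146, 144, 145, 14, 12, 27, 38, 30, 34, 18, 14, 11, 14, 20, 14, 9, 12] [93, 94, 90, 89, 87, 85, 89, 89, 90, 93, 160, 153, 75, 73, 76, 75, 97, 184, 189, 149, 113, 111, 109, 109]
0.015 [148, 148, 137, 138, 147, 141, 149, 139, 146, 150, 14, 12, 35, 26, 34, 28, 16, 13, 13, 16, 16, 14, 9, 14] [93, 86, 84, 85, 80, 87, 91, 90, 89, 92, 166, 185, 73, 78, 74, 73, 96, 182, 190, 147, 110, 111, 112, 112]
0.03 [139, 144, 149, 148, 149, 143, 142, 147, 144, 147, 11, 11, 29, 34, 36, 45, 13, 15, 10, 9, 9, 18, 7, 14] [121, 119, 111, 114, 115, 116, 120, 120, 119, 123, 168, 164, 62, 67, 64, 68, 115, 168, 173, 137, 108, 111, 109, 108]
```

The bar's front edge is at x ≈ 0.519 and parallel, leaving roughly 17 mm to the batten. I'll close this gap slowly.

Emit:
carry_out:
  targets:
    - [[-0.25,0,0.16,0,0,0,8.5],[-0.5,0,0.32,0,0,0,8.5],[-0.7,0,0.45,0,0,0,8.5],[-0.9,0,0.58,0,0,0,8.5],[-1.0,0,0.65,0,0,0,8.5],[-1.0,0,0.65,0,0,0,8.5]]

```text
t: 29.05
tcp_pos: [0.5338, 0.0057, 0.0088]
tool_rot: [0.959, -0.002, -0.283, 0.001]
force: [-0.2, 0.6, -0.7]
finger_gap: 0.998
gripper_force: 0.0
```

Emit:
carry_out:
  targets:
    - [[-0.05,0,0.03,0,0,0,8.5],[-0.1,0,0.06,0,0,0,8.5],[-0.15,0,0.1,0,0,0,8.5],[-0.15,0,0.1,0,0,0,8.5]]

```text
t: 29.38
tcp_pos: [0.5327, 0.0056, 0.0088]
tool_rot: [0.959, -0.002, -0.283, 0.001]
force: [1.4, 0.5, -0.4]
finger_gap: 0.995
gripper_force: 0.5
```

Emit:
carry_out:
  targets:
    - [[-0.05,0,0.03,0,0,0,8.5],[-0.1,0,0.06,0,0,0,8.5],[-0.1,0,0.06,0,0,0,8.5]]

```text
t: 29.63
tcp_pos: [0.5313, 0.0056, 0.0088]
tool_rot: [0.959, -0.002, -0.283, 0.001]
force: [1.2, -0.5, 0.4]
finger_gap: 0.992
gripper_force: 0.5
```

```bash
python3 tr.py | cut -c1-130
```

```text
29.6333 [ 1.20166615 -0.54037505  0.41750336] [0.53127033 0.00560497 0.00880003] 0.4683480318635702
[490, 493, 496, 499, 502, 505, 508, 511, 514, 517, 520, 523, 526, 529, 532, 535, 538, 541, 544, 547, 550, 553, 556, 559]
-0.03 [138, 141, 147, 150, 142, 147, 11, 38, 33, 32, 43, 15, 13, 16, 17, 18, 19, 12, 14, 13, 12, 10, 38, 78] [96, 96, 109, 121, 11
-0.015 [146, 135, 149, 148, 147, 123, 12, 14, 30, 29, 27, 28, 12, 14, 9, 14, 14, 10, 14, 14, 12, 12, 19, 14] [96, 100, 89, 88, 85,
0 [150, 157, 144, 146, 144, 114, 17, 12, 30, 28, 28, 35, 12, 11, 9, 12, 19, 16, 23, 12, 14, 16, 14, 10] [95, 91, 94, 91, 85, 94, 1
0.015 [142, 147, 137, 152, 140, 102, 12, 23, 34, 32, 31, 21, 14, 10, 12, 16, 9, 19, 14, 16, 11, 9, 9, 12] [95, 85, 84, 87, 84, 95,
0.03 [150, 147, 145, 152, 146, 134, 11, 14, 26, 30, 33, 26, 13, 13, 8, 18, 17, 18, 12, 9, 21, 11, 9, 18] [122, 120, 116, 114, 117,
```

Emit:
carry_out:
  targets:
    - [[-0.04,0,0.03,0,0,0,8.5],[-0.08,0,0.05,0,0,0,8.5],[-0.08,0,0.05,0,0,0,8.5]]

```text
t: 29.93
tcp_pos: [0.5303, 0.0057, 0.0088]
tool_rot: [0.959, -0.002, -0.283, 0.001]
force: [1.6, 0.3, -1.4]
finger_gap: 0.995
gripper_force: 0.5
```

Emit:
carry_out:
  targets:
    - [[-0.04,0,0.03,0,0,0,8.5],[-0.08,0,0.05,0,0,0,8.5],[-0.08,0,0.05,0,0,0,8.5]]

```text
t: 30.18
tcp_pos: [0.5293, 0.0057, 0.0088]
tool_rot: [0.959, -0.002, -0.283, 0.001]
force: [1.0, -0.6, -0.5]
finger_gap: 0.995
gripper_force: 0.4
```

Emit:
carry_out:
  targets:
    - [[-0.04,0,0.03,0,0,0,8.5],[-0.08,0,0.05,0,0,0,8.5],[-0.08,0,0.05,0,0,0,8.5]]

```text
t: 30.43
tcp_pos: [0.5284, 0.0057, 0.0089]
tool_rot: [0.959, -0.002, -0.283, 0.001]
force: [0.1, 0.5, 0.3]
finger_gap: 0.999
gripper_force: 0.4
```

Emit:
carry_out:
  targets:
    - [[-0.04,0,0.03,0,0,0,8.5],[-0.08,0,0.05,0,0,0,8.5],[-0.08,0,0.05,0,0,0,8.5]]

```text
t: 30.68
tcp_pos: [0.5274, 0.0057, 0.0089]
tool_rot: [0.959, -0.002, -0.283, 0.001]
force: [0.4, -0.1, -0.8]
finger_gap: 0.994
gripper_force: 0.4
```

Emit:
carry_out:
  targets:
    - [[-0.04,0,0.03,0,0,0,8.5],[-0.08,0,0.05,0,0,0,8.5],[-0.08,0,0.05,0,0,0,8.5]]

```text
t: 30.93
tcp_pos: [0.5268, 0.0056, 0.0089]
tool_rot: [0.959, -0.002, -0.283, 0.001]
force: [0.5, -0.6, 0.0]
finger_gap: 0.993
gripper_force: 0.6
```

```bash
python3 tr.py | cut -c1-230
```

```text
30.9333 [ 0.47762318 -0.56560139  0.02272264] [0.5268449  0.00563043 0.00889157] 0.5983559966080065
[490, 493, 496, 499, 502, 505, 508, 511, 514, 517, 520, 523, 526, 529, 532, 535, 538, 541, 544, 547, 550, 553, 556, 559]
-0.03 [142, 143, 152, 152, 19, 11, 26, 31, 35, 26, 14, 11, 11, 18, 12, 12, 15, 17, 11, 14, 16, 146, 91, 96] [99, 96, 92, 116, 151, 142, 68, 74, 72, 69, 186, 183, 203, 113, 110, 109, 104, 108, 111, 109, 96, 7, 14, 8]
-0.015 [150, 142, 147, 141, 26, 13, 26, 25, 28, 32, 16, 11, 11, 8, 19, 7, 14, 12, 14, 7, 16, 14, 13, 12] [97, 95, 92, 94, 89, 140, 68, 72, 74, 71, 94, 181, 185, 153, 109, 108, 107, 107, 109, 109, 111, 107, 97, 83]
0 [138, 148, 144, 148, 17, 14, 30, 24, 36, 30, 16, 13, 7, 12, 23, 9, 19, 9, 16, 11, 11, 16, 16, 16] [100, 95, 90, 93, 147, 167, 69, 75, 77, 76, 97, 181, 189, 149, 113, 109, 110, 108, 114, 111, 111, 109, 109, 111]
0.015 [138, 140, 149, 149, 9, 17, 29, 38, 31, 25, 16, 13, 11, 11, 18, 12, 14, 9, 14, 16, 7, 14, 5, 12] [94, 91, 82, 82, 167, 167, 62, 74, 74, 72, 115, 182, 185, 145, 113, 106, 112, 109, 110, 114, 108, 106, 105, 110]
0.03 [155, 145, 145, 139, 9, 13, 38, 31, 39, 30, 16, 12, 10, 14, 16, 14, 11, 14, 11, 16, 14, 14, 16, 14] [122, 120, 111, 114, 169, 163, 67, 65, 66, 68, 113, 166, 174, 143, 111, 111, 114, 112, 112, 112, 108, 108, 112, 110]
```

Emit:
carry_out:
  targets:
    - [[-0.04,0,0.03,0,0,0,8.5],[-0.08,0,0.05,0,0,0,8.5],[-0.08,0,0.05,0,0,0,8.5]]

```text
t: 31.23
tcp_pos: [0.5266, 0.0056, 0.0088]
tool_rot: [0.959, -0.003, -0.282, 0.001]
force: [3.9, 0.1, -1.2]
finger_gap: 0.996
gripper_force: 1.6
```

Emit:
carry_out:
  targets:
    - [[-0.04,0,0.03,0,0,0,8.5],[-0.08,0,0.05,0,0,0,8.5],[-0.08,0,0.05,0,0,0,8.5]]

```text
t: 31.48
tcp_pos: [0.5265, 0.0056, 0.0088]
tool_rot: [0.96, -0.003, -0.281, 0.001]
force: [5.5, 0.7, -0.2]
finger_gap: 0.998
gripper_force: 2.7
```

The TCP has stalled and the force has risen to 5.5 N, so the bar is home. I'll back straight off and then lift away.

Emit:
carry_out:
  targets:
    - [[0.4,0,-0.26,0,0,0,8.5],[1.2,0,-0.78,0,0,0,8.5],[2.4,0,-1.6,0,0,0,8.5],[3.6,0,-3.2,0,0,0,8.5],[4.6,0,-6,0,0,0,8.5],[5,0,-10,0,0,0,8.5],[5,0,-13,0,0,0,8.5],[5,0,-13,0,0,0,8.5],[5,0,-13,0,0,0,8.5]]

```text
t: 32.23
tcp_pos: [0.6379, 0.0054, 0.0923]
tool_rot: [0.959, -0.002, -0.282, 0.001]
force: [-1.2, -0.3, -0.3]
finger_gap: 0.994
gripper_force: 0.0
```

Run:
```python
from bar import *
s=manip.sense();print(s['t'],s['force'],s['tcp_pos'])
bar(.513,.006)
# transects at bar top height, along x (front edge) and along y (ends)
C=cams.camera_info('wrist');h=cv2.cvtColor(cv2.imread('pics/b.png'),cv2.COLOR_BGR2HSV)
xs=np.arange(.490,.560,.003);print((xs*1000).round().astype(int).tolist())
for y in(-.075,-.04,0,.04,.075):
    px=proj(C,[(x,y,.038) for x in xs]).round().astype(int);print(y,[int(h[v,u,1]) for u,v in px])
ys=np.r_[np.arange(-.1,-.07,.003),np.arange(.08,.111,.003)];px=proj(C,[(.513,y,.038) for y in ys]).round().astype(int)
print([(round(y*1000),int(h[v,u,1])) for y,(u,v) in zip(ys,px)])
# bystanders / posts unchanged: compare scene to start
a=cv2.imread('pics/scene0.png').astype(int);b=snap('scene','sf.png')[:,:,::-1].astype(int);d=np.abs(a-b).max(2)
for n,(x,y,z) in dict(tape=(.68,-.155,.05),coupling=(.68,.156,.05)).items():
    u,v=proj(cams.camera_info('scene'),(x,y,z)).astype(int);print(n,(u,v),(d[v-14:v+14,u-14:u+14]>40).mean().round(3))
```

```text
32.2333 [-1.21482955 -0.26824877 -0.3259815 ] [0.63790378 0.00543476 0.09231771]
pred [[408.0, 257.0], [403.0, 268.0], [235.0, 269.0], [229.0, 258.0]]
[ 213  241  211   43 5934] [[213.0, 241.0], [423.0, 241.0], [423.0, 283.0], [213.0, 283.0]] 
 [[0.5582, 0.1024], [0.5567, -0.09], [0.4605, -0.1171], [0.4627, 0.1303]] c [0.5095 0.0064] L [0.192 0.1   0.247 0.099]
[490, 493, 496, 499, 502, 505, 508, 511, 514, 517, 520, 523, 526, 529, 532, 535, 538, 541, 544, 547, 550, 553, 556, 559]
-0.075 [136, 142, 152, 142, 79, 10, 15, 34, 31, 31, 15, 13, 13, 13, 12, 12, 14, 14, 41, 70, 169, 174, 166, 164]
-0.04 [145, 141, 142, 143, 69, 9, 25, 31, 31, 26, 14, 8, 11, 11, 19, 9, 14, 9, 12, 12, 17, 10, 14, 52]
0 [149, 148, 145, 151, 28, 12, 34, 32, 34, 31, 14, 10, 11, 15, 12, 7, 17, 14, 16, 14, 14, 18, 14, 57]
0.04 [143, 143, 150, 133, 48, 12, 24, 24, 27, 31, 16, 14, 16, 10, 10, 12, 16, 16, 12, 16, 14, 12, 12, 55]
0.075 [149, 141, 145, 127, 56, 11, 12, 38, 35, 27, 17, 12, 13, 9, 12, 14, 14, 16, 9, 10, 12, 7, 14, 56]
[(-100, 17), (-97, 11), (-94, 22), (-91, 15), (-88, 112), (-85, 43), (-82, 57), (-79, 44), (-76, 30), (-73, 28), (80, 30), (83, 36), (86, 29), (89, 24), (92, 48), (95, 255), (98, 102), (101, 255), (104, 36), (107, 21), (110, 11)]
tape (np.int64(256), np.int64(208)) 0.028
coupling (np.int64(367), np.int64(252)) 0.088
```

```bash
python3 -c "
from h import *
print(sign_off())"
```

```text
the job is handed in; nothing more can be done
None
```

The job is handed in: both offcuts are in the tub. The straightedge lies flat against the batten's far side, about midway along it, pushed home with about 5.5 N. I saw no sign of the drain pipe, tape or coupling being touched; robot time was about 32 s.

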